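Open the flush well hatch by its tip-up ring and pack the next layer

TASK

Open the chilled well in the packing bench: press down the tail of the flush ring pull in its hatch so that the ring tips up, lift the hatch by the ring, and swing it right over to its stop so that it stays open. Then lay the notched separator sheet flat in the middle of the layer of boxes in the well, square with it and with its long side across the gap between them, and set the loose carton flat on the middle of the sheet, lengthwise along it. Lower both gently rather than dropping them, and leave the bowl and the tape roll where they are.

Things in the scene. Friction and masses are not known exactly. Their poses are not given: they have to be found in the camera images.
- well: Fixed white cabinet, 280 x 280 mm, 110 mm high; origin at the centre of its underside, on the bench. x points from the hatch's free edge to its hinge, y along the hinge, z up. A 222 x 222 mm opening in its top, straight-walled down to the layer, is closed by a flush steel hatch with no gap to pry in.
- layer (a point): Centre of the top of the lower layer in the well, 50 mm above the bench, midway in the opening; axes as the well. The layer is two fixed cardboard boxes, each 70 mm (x) by 150 mm (y) by 40 mm high, centred at x = -60 and +60 mm: between them, x = -25 to +25 mm, is a gap 40 mm deep. Hidden by the hatch at the start.
- hatch_hinge (a point): Middle of the hatch's hinge line, 110 mm above the bench, 109 mm from the well's centre; fixed, axes as the well. The hatch is 218 mm wide and reaches 218 mm from here to its free edge: plate 12 mm thick, about 0.5 kg. The ring's pocket hangs below it, 80 mm wide, down to 37 mm under the top face, 105 to 154 mm from the hinge, then 16 mm deep on to 203 mm.
- hatch (a joint): Angle of the hatch in rad: 0 shut and flush, 1.57 upright, 1.75 at its stop, leaning back beyond the hinge. The stiff friction hinge (about 1 N m) holds it at any angle; lifting it by the ring takes about 10 to 13 N. Its free edge can be pushed from underneath once it is ajar.
- ring_pivot (a point): The ring pull's pivot on the hatch (moves with it): 147 mm from the hinge line towards the free edge, mid-width, 5 mm below the hatch's top face. Axes are the hatch's, equal to the well's when shut; y is the pivot axis.
- ring (a joint): Angle of the ring pull against the hatch in rad: 0 lying flush in its recess, 1.57 at right angles to the hatch, 2.0 at its stop. A stiff pivot (about 0.05 N m) keeps it where it is left. It is a rocker: pressing the tail down into its pocket (4 to 8 N) raises the loop.
- ring_bar (a point): Middle of the loop's end bar: round, 9 mm thick, 44 mm long along y, 48 mm from the pivot, on the free-edge side when flush. The loop is 69 mm wide outside, 51 mm clear inside; flush, it lies with about 3 mm round it and a solid steel island inside, so it cannot be gripped until tipped up. Axes turn with the ring.
- ring_tail (a point): Top of the ring's tail, a plate 44 mm wide (y) reaching 26 mm from the pivot towards the hinge; this point is 20 mm from the pivot. The open pocket round it is 76 mm wide (y), ends 40 mm from the pivot, its floor 34 mm below the hatch's top face. A finger 22 mm wide (x) centred 24 mm from the pivot, pressed 16 mm below the tail's rest height, raises the loop to about 0.9 rad.
- sheet_center (a point): Centre of the separator sheet, stiff white plastic, 150 mm (its x) by 110 mm (its y) by 5 mm, 90 g. A notch 44 mm long and 25 mm deep in the middle of each long side leaves a waist 60 mm wide (along y) to grip. It starts on a fixed grey rest of two end bars, its underside 20 mm above the bench, with 17 mm of free space under the notches.
- carton_center (a point): Centre of the loose cardboard carton with a paper band, 120 mm (its x) by 60 mm (its y) by 35 mm high, about 0.2 kg, standing on the bench beside the well on the other side from the sheet.
- bowl: Bystander: small steel bowl, 90 mm wide and 50 mm high; origin at the centre of its underside.
- tape: Bystander: clear tape roll lying flat, 90 mm wide and 40 mm high; origin at the centre of its underside.

How it is judged (in metres and radians):
On the way, in this order (a step that is already met when the one before it is completed fails the run):
1. the ring pull is tipped up while the hatch is still shut (value of joint ring above 0.5 rad and value of joint hatch below 0.06 rad), for 0.1 s.
2. the hatch is swung right over to its stop (beyond 1.6 rad) (value of joint hatch above 1.6 rad), for 0.2 s.
3. the separator sheet lies flat and square on the layer, released (x of sheet_center in the frame of layer between -0.025 and 0.025 m and y of sheet_center in the frame of layer between -0.025 and 0.025 m and z of sheet_center in the frame of layer between 0 and 0.007 m and angle between the x axis of sheet_center and the x axis of layer, either way round below 0.25 rad and angle between sheet_center's own z axis and vertical below 0.08 rad and contact force between sheet and the fingers below 0.2 N), for 0.2 s.
4. the carton stands flat on the middle of the sheet (x of carton_center in the frame of sheet_center between -0.025 and 0.025 m and y of carton_center in the frame of sheet_center between -0.025 and 0.025 m and z of carton_center in the frame of sheet_center between 0.016 and 0.025 m and angle between the x axis of carton_center and the x axis of sheet_center, either way round below 0.25 rad and angle between carton_center's own z axis and vertical below 0.08 rad), for 0.2 s.
At the end, for the whole second after the job is handed in: The hatch stays open beyond 1.6 rad; the sheet lies flat on the lower layer within 25 mm of its centre each way and within 0.25 rad of square, long side along the well's x; the carton lies flat on the sheet within 25 mm of its middle each way and within 0.25 rad of its length; both are at rest (all of step 4 and value of joint hatch above 1.6 rad and x of sheet_center in the frame of layer between -0.025 and 0.025 m and y of sheet_center in the frame of layer between -0.025 and 0.025 m and z of sheet_center in the frame of layer between 0 and 0.007 m and angle between the x axis of sheet_center and the x axis of layer, either way round below 0.25 rad and angle between sheet_center's own z axis and vertical below 0.08 rad and linear speed of each of carton, sheet below 0.03 m/s); the robot touches nothing.
It fails at once if the sheet is dropped or thrown into the well (faster than 0.6 m/s inside it) (horizontal distance between sheet_center and layer below 0.11 m and height (world z) of sheet_center below 0.11 m and linear speed of sheet above 0.6 m/s).
It fails at once if the carton is dropped or thrown into the well (faster than 0.6 m/s inside it) (horizontal distance between carton_center and layer below 0.11 m and height (world z) of carton_center below 0.11 m and linear speed of carton above 0.6 m/s).
It fails at once if the bowl is moved more than 30 mm (distance of bowl from where it was at the start of the episode above 0.03 m).
It fails at once if the tape is moved more than 30 mm (distance of tape from where it was at the start of the episode above 0.03 m).
It also fails if it takes over 72 s, if anything falls off the work surface, if the arm or the gripper's body presses on something with over 40 N, if the wrist force passes 120 N, or if a joint passes its speed limit or range.

ROBOT

A 7-joint arm with a two-finger parallel gripper is mounted at the origin on the work surface. World frame = base frame: x ahead of the robot, y to its left, z up, the work surface at z = 0. Lengths are in mm, angles in rad, forces in N, time in s.
With the tool pointing down it reaches from about 400 to 925 mm from the base axis. Payload 4.1 kg.
Tool frame: the origin (TCP) lies midway between the tips of the shut fingers; the grasp point (between the pads) lies 19 mm behind it (env.grasp_offset is the distance from the TCP to the grasp point, in mm); y points along the fingers, z is the direction in which the jaws open and shut, and the axes are right-handed (so a half turn about y gives the same grasp; the last joint's range is limited). The gripper opens to 85 mm and grips with 20 to 120 N. Pads are 22 mm wide; open, the fingers measure 114 mm over their backs; the gripper's body (76 mm by 85 mm) begins 54 mm behind the grasp point. The pads swing forward as they close: fully open they stand 13 mm farther back than shut.
Start: joints at [1.102, 0.398, 0.045, 1.537, -0.019, 1.207, -0.051], TCP at [234.968, -606.084, 206.047] pointing down, gripper open.
Joint ranges: [-2.82, 2.82], [-0.49, 2.23], [-1.37, 1.46], [0, 2.46], [-1.36, 4.5], [0.23, 2], [-2.94, 2.94]. Speed limits (rad/s): [2.57, 2.57, 3.14, 3.14, 3.14, 3.14, 3.14].

INTERFACE

Orientations are given as a rotation vector (axis times angle).
In Python, from station import env gives the robot as it stands.
- The arm moves only by the tool move_arm, never from a script. Its argument "commands" is one flat list of numbers, 6 for each row, row after row: the shift along the tool's x, y, z in cm, then the turn, a rotation vector about the tool's x, y, z in degrees. A call has 1 to 12 rows; each row is the pose to reach, as a shift and turn from the pose measured when the call began, along the tool's axes at that moment; what a row does not reach only later rows make up. A row lasts 1/12 s, in which the tool goes at most 41.7 mm and 7.16 degrees, less where a joint would pass 70% of its speed; a pose out of reach is approached as far as the arm can. A call with a gripper value outside its range is refused whole. "hand" is the closure in counts, from 0 (fully open) to 255 (shut), set as the call begins (left out, the last holds). The fingers move at their own pace and stop on an object; "newtons" is the grip in N (left out, the last holds). Time passes only in rows, so rows that repeat a pose let the fingers close. It gives the time, the measured TCP pose, the force and the opening at its end, in the units of the state.
- env.state(): the state, without advancing time (a new reading comes with each control period).
- env.capture(name): name is "scene" or "top" or "wrist"; returns the picture (480x640x3 uint8, blue, green, red); there is no depth.
- env.camera_params(name): a dict with "fx", "fy", "cx", "cy" (pixels), "distortion" ([k1, k2, p1, p2, k3] as OpenCV has them; the pictures are not rectified), "xyz" and "rotation" of the camera in the world. Camera axes: x right, y up, looking along -z (the intrinsics and any distortion apply to the point x, -y, -z); pixel columns grow to the right and rows downward; lengths in mm; the calibration is good to about 2 mm. A picture is of the moment at which its call begins: read the wrist's pose just before it. camera_params takes no time and is no camera call; for the wrist camera it gives the pose at the moment of the call.
- env.hand_in(): hands the job in, once; it reports no verdict.
Trained networks look in the newest picture that a camera, given by its name, has taken for a name from the list of things; names that differ only in an ending like _2 or _b are one class to them, and where a whole thing is asked for, a point or a joint stands for the part that bears it (a point fixed in the world has none). Each returns a list of dicts, best first, with "conf" (0 to 1); they miss things now and then, are a little off and sometimes report something else, mostly with a low value. They report only what shows in the picture. A call takes as long as a camera call.
- env.boxes_of(camera, query): "extent" ([left, top, right, bottom] in pixels, round what is visible of it).
- env.cut_out(camera, query): "pixels" (480x640 bool, what is visible of it) and "extent" ([left, top, right, bottom] in pixels, round what is visible of it).
- env.tip_of(camera, query): "centre" ([column, row] in pixels: a listed point, or the origin of a listed thing).
The state is a dict: "time": time; "qpos": joint angles; "joint_velocities": joint speeds; "joint_efforts": joint torques, N m; "tool_pos": TCP position; "eef_rot": TCP orientation; "contact_force": force on the tool from outside, world axes, zero at the start; "wrist_torque": the same for the moment, N m; "grip_width": finger opening in mm.
Only numpy, scipy, OpenCV 4.12 (cv2) and the standard library are available. Lean on these libraries where they do the work, as an engineer would, in place of code of your own. Each camera call takes 0.05 s, during which the arm holds its last target.

## Working session

There is one attempt and no reset: what is moved stays moved. The work goes in short steps, Python scripts to look and compute and a tool call to move; the robot and the scene stay as the last step left them, time stands still between calls to the robot, and variables do not carry over. Pictures are saved under pics/ and viewed, and the job is handed in when it is done.

Besides the shell and the picture viewer there is one more tool, called after "Call:" as name(argument=value, ...) on one line, values as JSON. move_arm: Moves the arm, as the interface text tells. Its arguments: {"type":"object","properties":{"commands":{"type":"array"},"hand":{"type":"number"},"newtons":{"type":"number"}},"required":["commands"]}

```bash
ls; mkdir -p pics; python3 - <<'E'
from station import env
import cv2
s=env.state(); print(s)
for n in ["scene","top","wrist"]:
    print(n, env.camera_params(n))
    cv2.imwrite(f"pics/a_{n}.png", env.capture(n))
E
```

```text
pics
{'time': 0.0, 'qpos': array([ 1.10201184,  0.39918949,  0.0450343 ,  1.53790571, -0.01872652,
        1.20690928, -0.0506845 ]), 'joint_velocities': array([ 0.00085135, -0.00017475, -0.00117596, -0.0003632 ,  0.0006553 ,
        0.00054561, -0.00170598]), 'joint_efforts': array([ 1.75145891e-03, -4.75124252e+01,  1.36510134e+00, -2.54221523e+01,
        1.14558946e-02,  9.42070561e-03, -1.59870751e-05]), 'tool_pos': array([ 234.68961583, -605.39968524,  204.95371071]), 'eef_rot': array([-0.37833735,  2.02160368, -2.01763342]), 'contact_force': array([-0.81803533, -0.20193122, -0.05462925]), 'wrist_torque': array([-0.00572823,  0.00554999,  0.0224367 ]), 'grip_width': 85.39256665052619}
scene {'fx': 619.3959640470811, 'fy': 619.3959640470811, 'cx': 308.59372535538995, 'cy': 235.10240384546086, 'distortion': array([-0.12348409,  0.        ,  0.        ,  0.        ,  0.        ]), 'xyz': array([1222.44174223,  520.26415122, 1378.33191508]), 'rotation': array([0.33547985, 0.66244708, 2.18203639])}
top {'fx': 467.1241599285521, 'fy': 467.1241599285521, 'cx': 325.019842328676, 'cy': 242.9699394569562, 'distortion': array([-0.04727728,  0.        ,  0.        ,  0.        ,  0.        ]), 'xyz': array([ 448.81689646,   21.07462305, 1040.45747794]), 'rotation': array([ 0.0567824 , -0.08116918, -1.55053579])}
wrist {'fx': 335.9052074234269, 'fy': 335.9052074234269, 'cx': 321.15270610311694, 'cy': 239.19104508961297, 'distortion': array([-0.03586029,  0.        ,  0.        ,  0.        ,  0.        ]), 'xyz': array([ 305.31021707, -578.11720619,  373.08213114]), 'rotation': array([-0.26398045,  0.18231303, -1.19181048])}
```

View pics/a_scene.png

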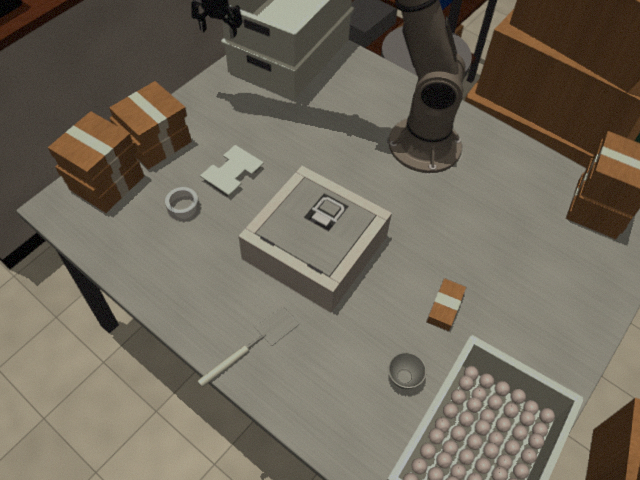

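View pics/a_top.png

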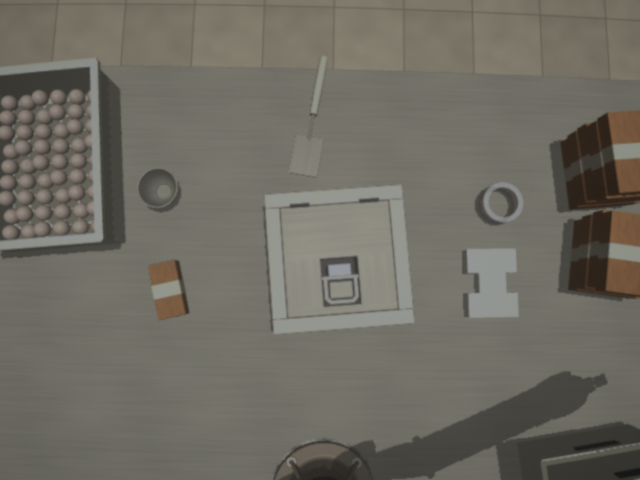

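```bash
cat > h.py <<'E'
from station import env
import numpy as np, cv2
from scipy.spatial.transform import Rotation as R
np.set_printoptions(precision=2,suppress=True)
def px2plane(cam,pts,z,p=None):
    p=p or env.camera_params(cam)
    K=np.array([[p['fx'],0,p['cx']],[0,p['fy'],p['cy']],[0,0,1]])
    u=cv2.undistortPoints(np.array(pts,float).reshape(-1,1,2),K,p['distortion'])[:,0]
    d=np.c_[u[:,0],-u[:,1],-np.ones(len(u))]@R.from_rotvec(p['rotation']).as_matrix().T
    o=np.array(p['xyz']); t=(z-o[2])/d[:,2]
    return o+d*t[:,None]
def proj(cam,P,p=None):
    p=p or env.camera_params(cam)
    K=np.array([[p['fx'],0,p['cx']],[0,p['fy'],p['cy']],[0,0,1]])
    q=(np.array(P,float).reshape(-1,3)-p['xyz'])@R.from_rotvec(p['rotation']).as_matrix()
    q=q*[1,-1,-1]
    return cv2.projectPoints(q,np.zeros(3),np.zeros(3),K,p['distortion'])[0][:,0]
def tool():
    s=env.state(); return s['tool_pos'],R.from_rotvec(s['eef_rot']),s
E
python3 - <<'E'
from h import *
p,r,s=tool(); print(r.as_matrix())
for q in ["well","sheet_center","carton_center","ring_bar","ring_tail","ring_pivot","bowl","tape","hatch_hinge"]:
    for c in ["top","scene"]:
        if c=="top" or q in("well","sheet_center","carton_center","ring_pivot"):
            t=env.tip_of(c,q); print(c,q,[(np.array(x['centre']),round(x['conf'],2)) for x in t[:2]])
print("well",px2plane("top",[(265,195),(401,186),(413,322),(274,333)],110))
for q,z in [("sheet_center",25),("carton_center",35)]:
    m=env.cut_out("top",q)[0]; M=m['pixels'].astype(np.uint8)
    c,_=cv2.findContours(M,cv2.RETR_EXTERNAL,cv2.CHAIN_APPROX_NONE); c=max(c,key=len)
    W=px2plane("top",c[:,0],z)[:,:2]
    rr=cv2.minAreaRect(W.astype(np.float32)); print(q,m['conf'],rr)
E
```

```text
[[-0.93 -0.    0.36]
 [-0.36  0.   -0.93]
 [ 0.   -1.   -0.  ]]
top well [(array([336.7, 262.1]), 0.84)]
scene well [(array([314.2, 249.2]), 0.89)]
top sheet_center [(array([492.7, 279.5]), 0.86), (array([162.2, 192.8]), 0.4)]
scene sheet_center [(array([230.8, 170.2]), 0.89)]
top carton_center [(array([338.7, 259.7]), 0.47)]
scene carton_center [(array([445.5, 304.8]), 0.88)]
top ring_bar [(array([343.7, 300.1]), 0.74)]
top ring_tail [(array([338.2, 266.8]), 0.58)]
top ring_pivot []
scene ring_pivot [(array([323.7, 215.5]), 0.96), (array([230.6, 171.5]), 0.38)]
top bowl [(array([163.9, 195.8]), 0.59)]
top tape [(array([498.9, 204.3]), 0.61)]
top hatch_hinge [(array([332.7, 206. ]), 0.68)]
well [[ 625.79  130.15  110.  ]
 [ 650.31 -144.84  110.  ]
 [ 377.31 -169.97  110.  ]
 [ 351.32  104.44  110.  ]]
sheet_center 0.78 ((460.5129089355469, -361.8045959472656), (153.2901611328125, 111.5286865234375), 1.8977200984954834)
carton_center 0.67 ((433.7319641113281, 340.53814697265625), (125.2691879272461, 70.61695861816406), 12.736618995666504)
```

```bash
python3 - <<'E'
import cv2
a=cv2.imread("pics/a_top.png")
cv2.imwrite("pics/a_z1.png",cv2.resize(a[170:350,250:430],(800,800)[:2],interpolation=cv2.INTER_CUBIC)[:600*800//800+200][0:800:1][:, :][:800]) if 0 else cv2.imwrite("pics/a_z1.png",cv2.resize(a[180:340,255:425],(637,600),interpolation=cv2.INTER_CUBIC))
b=cv2.imread("pics/a_scene.png")
cv2.imwrite("pics/a_z2.png",cv2.resize(b[160:310,230:400],(680,600),interpolation=cv2.INTER_CUBIC))
E
```

```text
(no output)
```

View pics/a_z1.png

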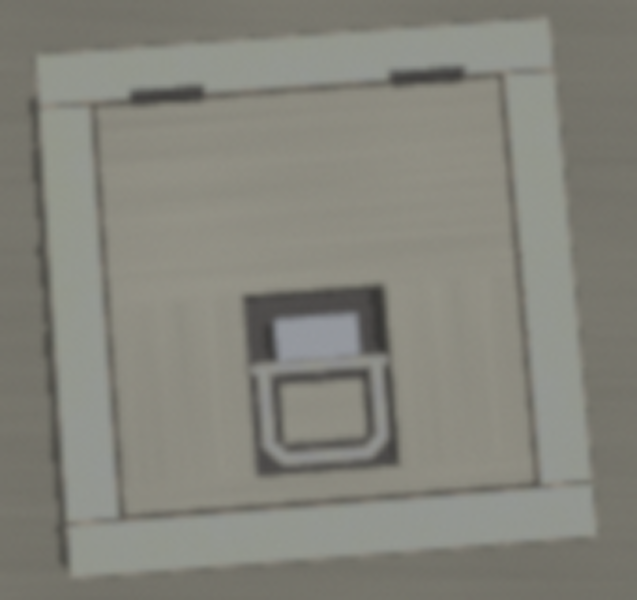

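View pics/a_z2.png

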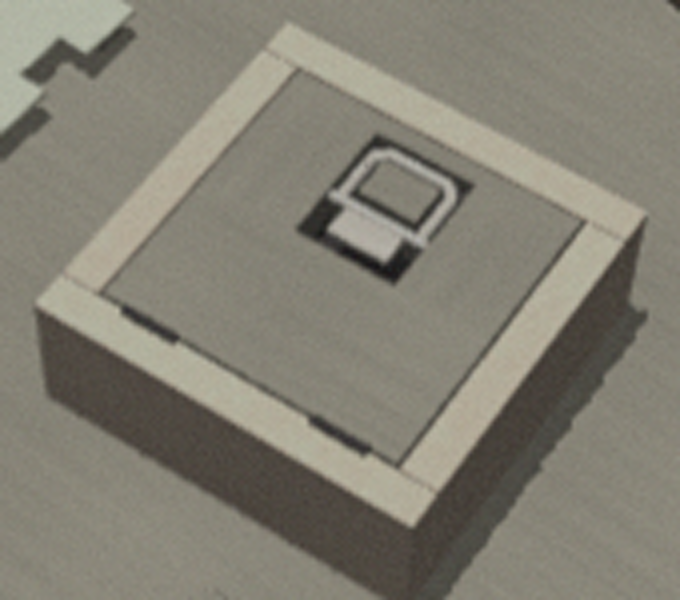

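```bash
python3 - <<'E'
from h import *
A=px2plane("top",[(264.6,195.2),(401.5,184.8),(413.8,322.7),(274,334)],110)
B=px2plane("scene",[(334,291.2),(239.5,235.7),(302.2,166),(391.5,213.7)],110)
for X in (A,B):
    print(X[:,:2].tolist(),X.mean(0)); d=(X[0]-X[3]+X[1]-X[2]); print(np.degrees(np.arctan2(d[1],d[0])),np.linalg.norm(d)/2); d=X[0]-X[1]+X[3]-X[2]; print(np.degrees(np.arctan2(-d[0],d[1])),np.linalg.norm(d)/2)
# sheet/carton via scene
for q,z in [("sheet_center",25),("carton_center",35)]:
  for c in ["top","scene"]:
    for m in env.cut_out(c,q)[:2]:
        M=m['pixels'].astype(np.uint8)
        cc,_=cv2.findContours(M,cv2.RETR_EXTERNAL,cv2.CHAIN_APPROX_NONE); cc=max(cc,key=len)
        W=px2plane(c,cc[:,0],z)[:,:2]
        print(q,c,m['conf'],cv2.minAreaRect(W.astype(np.float32)))
a=cv2.imread("pics/a_top.png")
cv2.imwrite("pics/a_z3.png",np.hstack([cv2.resize(a[250:330,135:205],(385,440),interpolation=cv2.INTER_CUBIC),cv2.resize(a[240:325,455:530],(388,440),interpolation=cv2.INTER_CUBIC)]))
b=cv2.imread("pics/a_scene.png")
cv2.imwrite("pics/a_z4.png",np.hstack([cv2.resize(b[270:340,415:480],(390,420),interpolation=cv2.INTER_CUBIC),cv2.resize(b[140:200,195:270],(525,420),interpolation=cv2.INTER_CUBIC)])[:,:800])
E
```

```text
[[625.3624261569688, 130.93966364604205], [652.8133744667663, -145.85387087293785], [375.95607224986475, -171.5703687558086], [349.37094203940876, 104.38922999062149]] [500.88 -20.52 110.  ]
5.4007534255839555 277.6569883344896
5.583383695548445 277.69404212035914
[[626.4000405636675, 135.0933431025585], [653.412840772333, -140.77724217767366], [379.7089633792813, -166.57591138431735], [354.990683544112, 108.9282761766471]] [503.63 -15.83 110.  ]
5.445351615493808 273.7921968412485
5.359913968940068 276.898106154675
sheet_center top 0.78 ((460.5129089355469, -361.8045959472656), (153.2901611328125, 111.5286865234375), 1.8977200984954834)
sheet_center scene 0.8 ((462.18511962890625, -360.2064514160156), (153.68524169921875, 113.04680633544922), 2.2801125049591064)
sheet_center scene 0.7 ((641.811279296875, 369.3632507324219), (89.36425018310547, 90.35935974121094), 39.14898681640625)
carton_center top 0.67 ((433.7319641113281, 340.53814697265625), (125.2691879272461, 70.61695861816406), 12.736618995666504)
carton_center scene 0.66 ((441.7076110839844, 347.49786376953125), (138.01101684570312, 61.21548080444336), 13.962749481201172)
carton_center scene 0.41 ((409.16534423828125, -54.36902618408203), (85.99607849121094, 70.94853210449219), 0.8072397708892822)
```

View pics/a_z3.png

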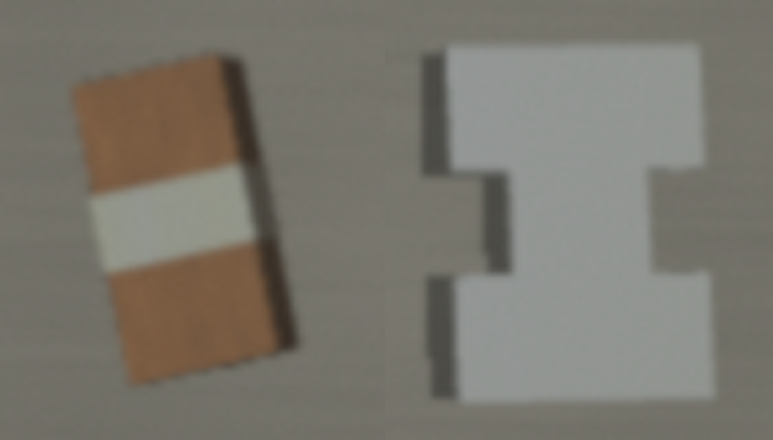

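View pics/a_z4.png

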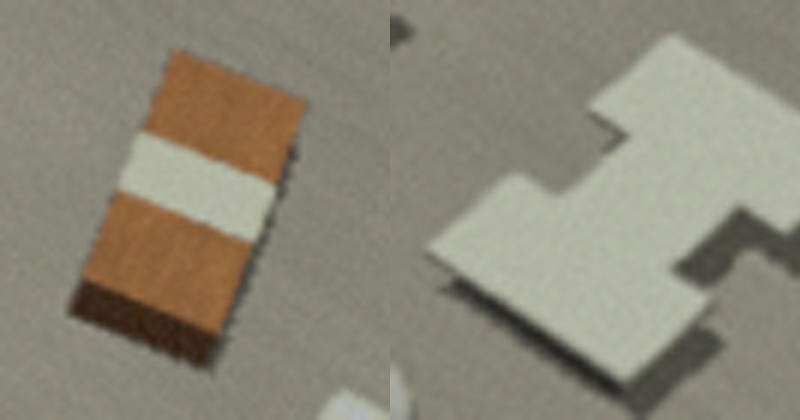

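```bash
cat >> h.py <<'E'
WC=np.array([502.,-18.]); WY=5.4
def w2(x,y,z):  # well -> world
    a=np.radians(WY); return np.array([WC[0]+x*np.cos(a)-y*np.sin(a),WC[1]+x*np.sin(a)+y*np.cos(a),z])
def down(a,tilt=0):
    """tool z (jaws) at yaw a deg; tilt deg: turn about tool x axis"""
    c,s=np.cos(np.radians(a)),np.sin(np.radians(a))
    m=R.from_matrix(np.array([[s,0,c],[-c,0,s],[0,-1,0]]))
    return m*R.from_rotvec([np.radians(tilt),0,0])
def go(P,Rt):
    p,r,s=tool()
    d=r.inv().apply(np.array(P)-p)/10
    t=np.degrees((r.inv()*Rt).as_rotvec())
    print("t",round(s['time'],2),"tcp",p,"dist",np.linalg.norm(d)*10,"| shift cm",d.round(2),"turn",t.round(1))
E
python3 - <<'E'
from h import *
A=px2plane("top",[(148.3,266),(174.6,259.8),(185.9,313.6),(158.6,319.6)],35)
B=px2plane("scene",[(466.3,286.7),(444.3,278.3),(429.2,316.3),(451.7,325.5)],35)
B=px2plane("scene",[(451.7,325.5),(429.2,316.3),(444.3,278.3),(466.3,286.7)],35)
for X in (A,B):
    print(X.mean(0)); d=(X[0]-X[3]+X[1]-X[2]); print(np.degrees(np.arctan2(d[1],d[0])),np.linalg.norm(d)/2); d=X[0]-X[1]+X[3]-X[2]; print(np.linalg.norm(d)/2)
print(proj("top",[w2(-38,0,105),w2(-18,0,110),w2(-86,0,109)]),proj("scene",[w2(-38,0,105),w2(-86,0,109)]))
go(w2(-14,0,200),down(-90+WY))
E
```

```text
[430.63 343.45  35.  ]
13.987737186024209 117.55885946535828
58.91713174077856
[432.95 347.4   35.  ]
14.233199320371856 118.81554653251305
58.3397710867912
[[338.82 276.82]
 [338.15 266.75]
 [340.8  300.97]] [[324.78 214.64]
 [335.01 201.36]]
t 1.1 tcp [ 234.97 -606.11  206.05] dist 639.0728655222666 | shift cm [-44.81   0.6  -45.56] turn [-0.  15.8 -0. ]
```

Call:
move_arm(commands=[-44.8,0.6,-45.6,0,15.8,0,-44.8,0.6,-45.6,0,15.8,0,-44.8,0.6,-45.6,0,15.8,0,-44.8,0.6,-45.6,0,15.8,0,-44.8,0.6,-45.6,0,15.8,0,-44.8,0.6,-45.6,0,15.8,0,-44.8,0.6,-45.6,0,15.8,0,-44.8,0.6,-45.6,0,15.8,0,-44.8,0.6,-45.6,0,15.8,0,-44.8,0.6,-45.6,0,15.8,0,-44.8,0.6,-45.6,0,15.8,0,-44.8,0.6,-45.6,0,15.8,0], hand=255, newtons=60)

```text
time: 2.1
tool_pos: [433.2, -145.0, 201.7]
eef_rot: [-0.101, 2.172, -2.174]
contact_force: [1.3, -1.2, -0.3]
grip_width: 0.3
```

```bash
python3 - <<'E'
from h import *
go(w2(-14,0,200),down(-90+WY))
E
```

```text
t 2.1 tcp [ 433.22 -145.02  201.73] dist 137.16121314843554 | shift cm [ -6.64   0.17 -12.  ] turn [-0.  -0.  -0.1]
```

Call:
move_arm(commands=[-6.6,0.2,-12,0,0,0,-6.6,0.2,-12,0,0,0,-6.6,0.2,-12,0,0,0,-6.6,0.2,-12,0,0,0,-6.6,0.2,-12,0,0,0])

```text
time: 2.52
tool_pos: [489.1, -14.1, 200.1]
eef_rot: [-0.108, 2.169, -2.166]
contact_force: [0.0, -0.2, 1.4]
grip_width: -0.3
```

```bash
python3 - <<'E'
from h import *
go(w2(-14,0,200),down(-90+WY))
p=env.camera_params("wrist"); im=env.capture("wrist")
P=np.array([w2(-38,0,105),w2(-18,0,110),w2(-86,0,109),w2(-14,22,110),w2(-14,-22,110),w2(2,38,110),w2(2,-38,110)])
q=proj("wrist",P,p); print(q)
for u in q: cv2.drawMarker(im,tuple(int(v) for v in u),(0,0,255),0,8)
cv2.imwrite("pics/b_w.png",im)
im=env.capture("top");cv2.imwrite("pics/b_t.png",im)
E
```

```text
t 2.52 tcp [489.13 -14.08 200.14] dist 5.349068051664232 | shift cm [0.16 0.01 0.51] turn [ 0.1  0.5 -0.2]
[[327.31 261.56]
 [327.73 240.55]
 [326.67 314.81]
 [300.38 235.59]
 [355.2  235.99]
 [279.88 215.99]
 [376.19 216.72]]
```

View pics/b_w.png

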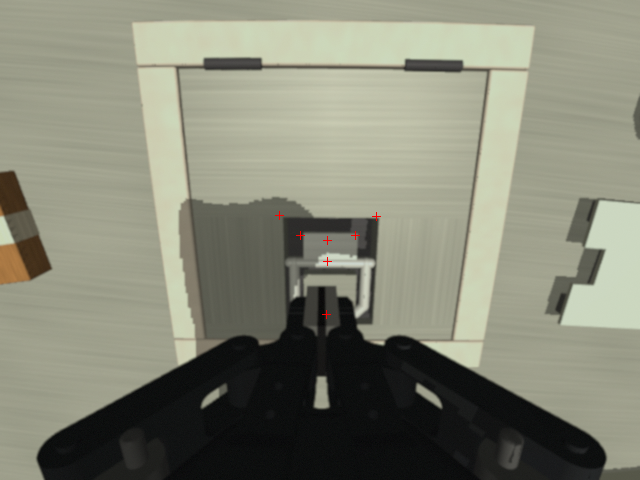

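```bash
sed -i 's/^WC=.*/WC=np.array([500.8,-20.2]); WY=5.4/' h.py; python3 - <<'E'
from h import *
go(w2(-14,0,116),down(-90+WY))
go(w2(-14,0,91),down(-90+WY))
E
```

```text
t 2.62 tcp [487.54 -19.58 199.66] dist 83.68054011294481 | shift cm [0.09 8.37 0.17] turn [-0.1  0.  -0. ]
t 2.62 tcp [487.54 -19.58 199.66] dist 108.67472689503006 | shift cm [ 0.09 10.87  0.17] turn [-0.1  0.  -0. ]
```

Call:
move_arm(commands=[0.1,3,0.2,0,0,0,0.1,6,0.2,0,0,0,0.1,8,0.2,0,0,0,0.1,8.8,0.2,0,0,0,0.1,9.4,0.2,0,0,0,0.1,10,0.2,0,0,0,0.1,10.5,0.2,0,0,0,0.1,11,0.2,0,0,0,0.1,11,0.2,0,0,0])

```text
time: 3.37
tool_pos: [486.7, -22.0, 89.4]
eef_rot: [-0.103, 2.171, -2.174]
contact_force: [-0.6, 0.2, 0.8]
grip_width: 0.1
```

```bash
python3 - <<'E'
from h import *
go(w2(-14,0,91),down(-90+WY)); print(env.state()['contact_force'])
cv2.imwrite("pics/c_w.png",env.capture("wrist"))
E
```

```text
t 3.37 tcp [486.74 -21.98  89.45] dist 1.622378273265042 | shift cm [-0.02 -0.16 -0.04] turn [-0.1  0.  -0. ]
[-0.58  0.21  0.78]
```

View pics/c_w.png

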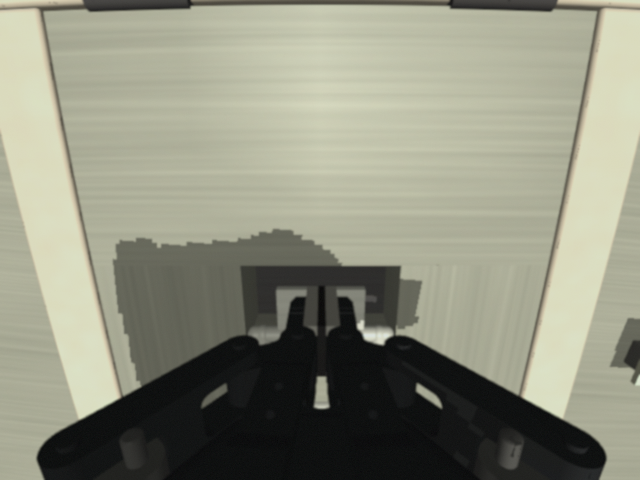

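Call:
move_arm(commands=[0,0.2,0,0,0,0,0,0.4,0,0,0,0,0,0.5,0,0,0,0,0,0.5,0,0,0,0])

```text
time: 3.75
tool_pos: [486.9, -21.8, 84.7]
eef_rot: [-0.103, 2.171, -2.174]
contact_force: [0.3, 0.9, -0.4]
grip_width: 0.3
```

```bash
python3 - <<'E'
from h import *
go(w2(-14,0,84),down(-90+WY)); print(env.state()['contact_force'])
b=env.capture("scene");cv2.imwrite("pics/c_s.png",cv2.resize(b[100:310,230:440],(600,600),interpolation=cv2.INTER_CUBIC))
E
```

```text
t 3.75 tcp [486.87 -21.83  84.7 ] dist 0.765834819020252 | shift cm [-0.    0.07 -0.03] turn [-0.1  0.  -0. ]
[ 0.34  0.85 -0.36]
```

View pics/c_s.png

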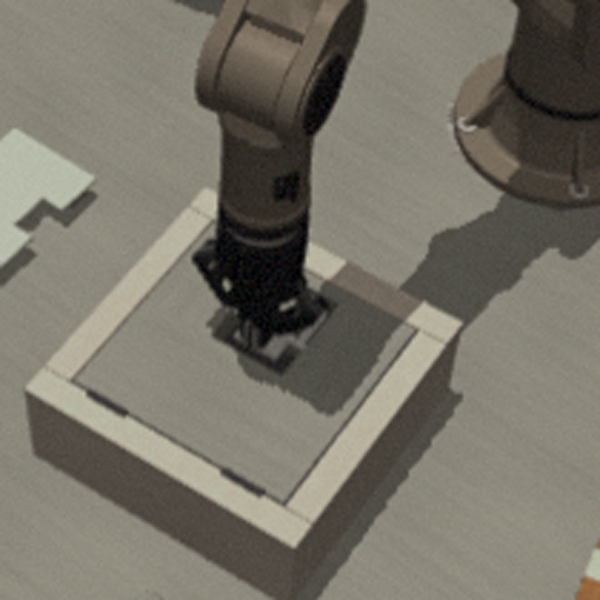

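Call:
move_arm(commands=[0,-1,0,0,0,0,0,-4,0,0,0,0,0,-8,0,0,0,0,0,-12,0,0,0,0,0,-14,0,0,0,0], hand=60)

```text
time: 4.22
tool_pos: [489.2, -21.3, 230.5]
eef_rot: [-0.094, 2.166, -2.171]
contact_force: [1.0, -0.2, -0.0]
grip_width: 60.2
```

```bash
python3 - <<'E'
from h import *
im=env.capture("wrist");print(env.state()['qpos'])
cv2.imwrite("pics/d_w.png",im)
b=env.capture("scene");cv2.imwrite("pics/d_s.png",cv2.resize(b[150:310,230:400],(600,560),interpolation=cv2.INTER_CUBIC))
go(w2(-66,0,180),down(WY))
go(w2(-66,0,180),down(WY+180))
print([(x['centre'],x['conf']) for x in env.tip_of("scene","ring_bar")])
E
```

```text
[ 0.32  0.1  -0.39  1.87  0.04  1.17 -1.56]
t 4.32 tcp [490.14 -21.38 230.26] dist 74.70652978168347 | shift cm [ 5.58  4.97 -0.04] turn [ -0.6 -90.   -0.3]
t 4.32 tcp [490.14 -21.38 230.26] dist 74.70652978168347 | shift cm [ 5.58  4.97 -0.04] turn [ 0.3 90.  -0.6]
[([331.6, 204.1], 0.65)]
```

View pics/d_w.png

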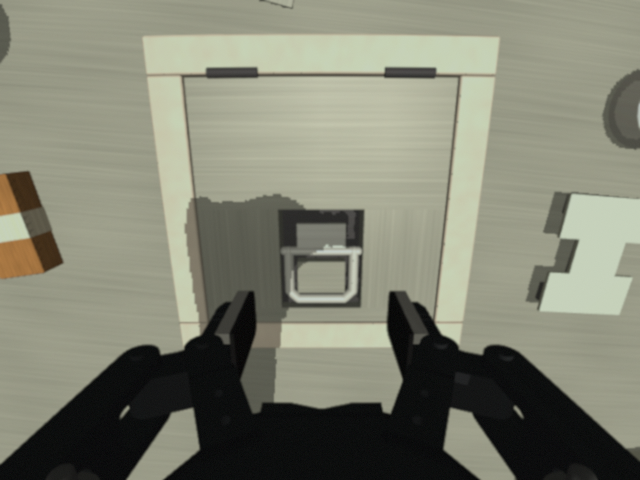

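View pics/d_s.png

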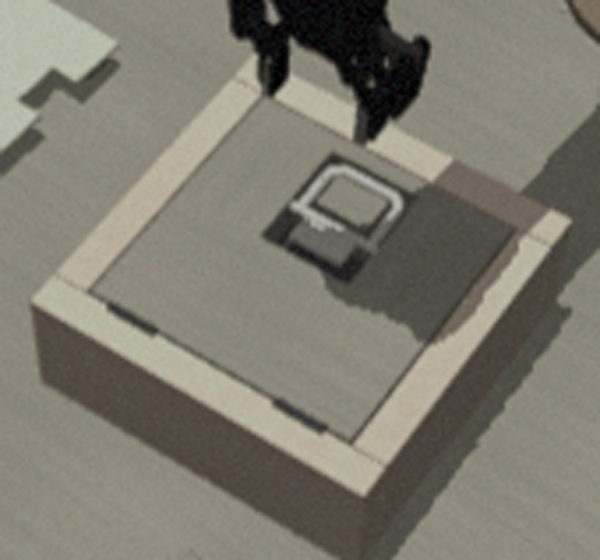

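```bash
python3 - <<'E'
from h import *
p=env.camera_params("wrist")
for f in [0,0.3,0.6,0.9,1.2]:
    P=[w2(-38-48*np.cos(f),y,105+48*np.sin(f)) for y in (-22,22)]+[w2(-38+24*np.cos(f),0,107-24*np.sin(f))]
    print(f,proj("wrist",P,p).ravel(),proj("scene",P).ravel())
print(proj("wrist",[w2(-38,30,105),w2(-38,-30,105)],p))
im=cv2.imread("pics/d_w.png");cv2.imwrite("pics/d_w2.png",cv2.resize(im[190:330,250:390],(600,600),interpolation=cv2.INTER_CUBIC))
E
```

```text
0 [343.7  298.43 297.78 298.49 320.72 226.27] [327.41 197.74 341.73 205.46 319.23 219.74]
0.3 [344.78 303.43 296.76 303.49 320.7  225.42] [327.19 194.91 341.62 202.67 319.38 221.09]
0.6 [345.96 304.01 295.62 304.08 320.69 226.92] [326.07 193.39 340.62 201.2  319.97 221.74]
0.9 [347.15 299.47 294.48 299.54 320.69 230.48] [324.12 193.33 338.78 201.21 320.96 221.65]
1.2 [348.19 289.61 293.46 289.68 320.68 235.7 ] [321.52 194.78 336.27 202.73 322.24 220.84]
[[287.96 251.11]
 [353.47 251.05]]
```

View pics/d_w2.png

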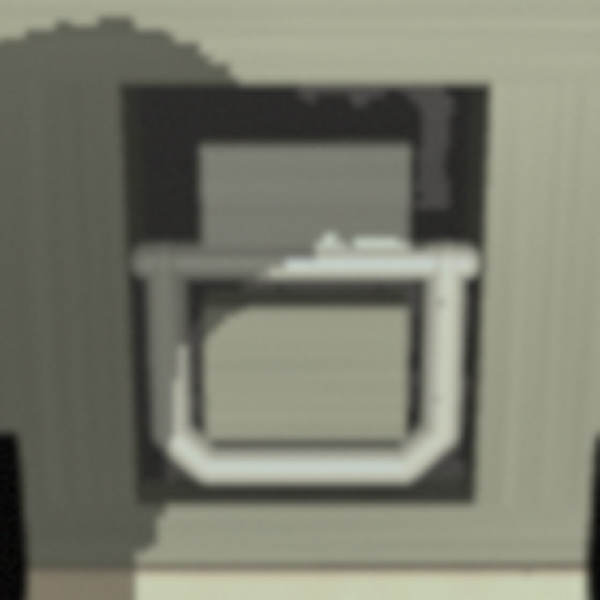

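```bash
python3 - <<'E'
from h import *
# wrist camera pose relative to tool now, transfer to pose at c_w
p=env.camera_params("wrist"); t,r,s=tool()
Rc=R.from_rotvec(p['rotation'])
rel_t=r.inv().apply(p['xyz']-t); rel_r=r.inv()*Rc
t2=np.array([486.74,-21.98,89.45]); r2=R.from_rotvec([-0.103,2.171,-2.174])
p2=dict(p); p2['xyz']=t2+r2.apply(rel_t); p2['rotation']=(r2*rel_r).as_rotvec()
for f in [0,0.3,0.6,0.9,1.2]:
    P=[w2(-38+26*np.cos(f),y,107-26*np.sin(f)) for y in (-22,22)]
    print(f,proj("wrist",P,p2).ravel())
print("pocket",proj("wrist",[w2(2,38,110),w2(2,-38,110)],p2).ravel(), "tcp",proj("wrist",[t2,w2(-3,14.5,90),w2(-3,-14.5,90)],p2).ravel())
print(rel_t)
E
python3 -c "
import cv2
im=cv2.imread('pics/c_w.png');cv2.imwrite('pics/c_w2.png',cv2.resize(im[250:420,220:420],(800,680)[:2],interpolation=cv2.INTER_CUBIC)[:600])"
```

```text
0 [365.18 290.71 276.01 290.76]
0.3 [363.21 286.16 277.98 286.21]
0.6 [361.4  286.3  279.79 286.34]
0.9 [359.88 290.56 281.32 290.6 ]
1.2 [358.72 298.2  282.48 298.24]
pocket [240.21 266.62 400.92 266.55] tcp [321.42 280.1  293.4  261.31 347.78 261.29]
[ -75.64 -168.02   -0.15]
```

View pics/c_w2.png

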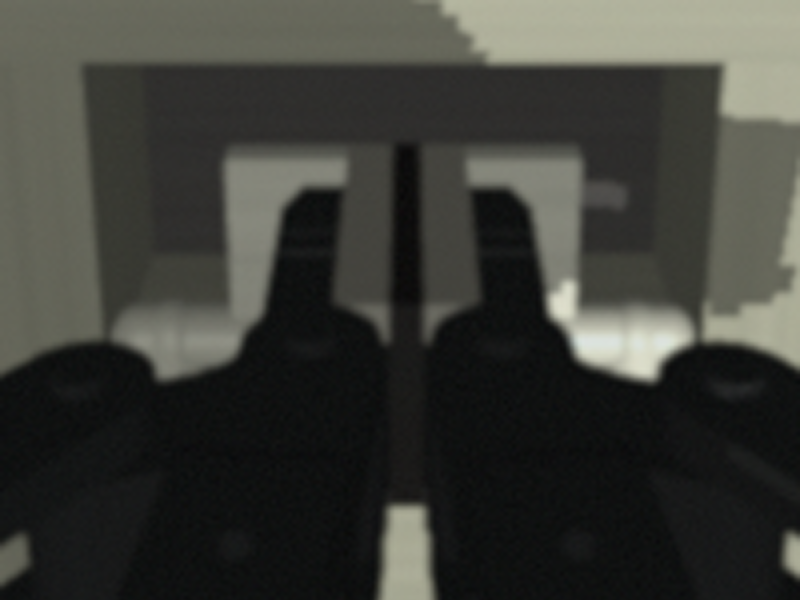

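```bash
python3 - <<'E'
from h import *
p=env.camera_params("wrist"); t,r,s=tool()
Rc=R.from_rotvec(p['rotation'])
rel_t=r.inv().apply(p['xyz']-t); rel_r=r.inv()*Rc
pt=dict(p); pt['xyz']=rel_t; pt['rotation']=rel_r.as_rotvec()
print("optic axis in tool",rel_r.apply([0,0,-1]))
q=rel_r.inv().apply(-rel_t); print("TCP in cam",q)
for x in (-11,0,11):
  for y in (-20,-10,0): print(x,y,proj("wrist",[[x,y,-14.5],[x,y,14.5]],pt).ravel())
im=cv2.imread("pics/b_w.png");cv2.imwrite("pics/b_w2.png",cv2.resize(im[260:400,250:400],(640,600),interpolation=cv2.INTER_CUBIC))
E
```

```text
optic axis in tool [0.3  0.95 0.  ]
TCP in cam [   0.15  -22.29 -182.91]
-11 -20 [291.14 276.28 351.78 276.24]
-11 -10 [292.82 268.34 350.06 268.3 ]
-11 0 [294.31 261.24 348.52 261.2 ]
0 -20 [291.78 297.03 351.16 296.98]
0 -10 [293.38 288.11 349.51 288.07]
0 0 [294.82 280.11 348.03 280.07]
11 -20 [292.39 316.92 350.56 316.87]
11 -10 [293.92 307.11 348.98 307.07]
11 0 [295.31 298.3  347.56 298.26]
```

View pics/b_w2.png

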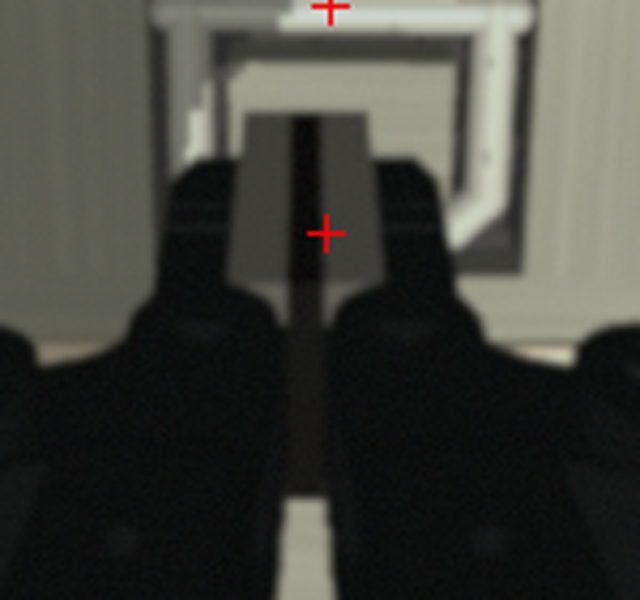

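```bash
python3 - <<'E'
from h import *
t,r,s=tool(); print(t,s['grip_width'])
for y in (0,-10,-20,-30):
    for x in(-11,0,11):
        print(y,x,proj("scene",t+r.apply([[x,y,-35],[x,y,35]])).ravel())
E
```

```text
[488.28 -21.56 227.52] 65.3136084935868
0 -11 [330.32 200.16 305.56 186.78]
0 0 [332.85 197.12 308.15 183.83]
0 11 [335.37 194.1  310.72 180.91]
-10 -11 [330.54 197.54 305.64 184.12]
-10 0 [333.08 194.49 308.24 181.16]
-10 11 [335.61 191.46 310.82 178.23]
-20 -11 [330.76 194.88 305.72 181.43]
-20 0 [333.32 191.82 308.33 178.47]
-20 11 [335.86 188.79 310.93 175.53]
-30 -11 [330.98 192.19 305.79 178.71]
-30 0 [333.56 189.13 308.43 175.74]
-30 11 [336.11 186.09 311.04 172.8 ]
```

```bash
python3 - <<'E'
from h import *
print(env.grasp_offset)
print(proj("scene",[w2(140,140,110),w2(140,-140,110),w2(-140,-140,110),w2(-140,140,110)]),"obs (334,291.2),(239.5,235.7),(302.2,166),(391.5,213.7)")
go(w2(-14,0,92),down(-90+WY))
E
```

```text
18.700000000000003
[[332.92 290.72]
 [237.85 234.48]
 [301.65 163.77]
 [392.07 211.48]] obs (334,291.2),(239.5,235.7),(302.2,166),(391.5,213.7)
t 4.37 tcp [488.28 -21.56 227.52] dist 135.52285021346245 | shift cm [ 0.22 13.55 -0.05] turn [-0.2  0.  -0.3]
```

Call:
move_arm(commands=[0.2,4,0,0,0,0,0.2,8,0,0,0,0,0.2,11.5,0,0,0,0,0.2,13,0,0,0,0,0.2,13.5,0,0,0,0,0.2,14,0,0,0,0,0.2,14.3,0,0,0,0,0.2,14.6,0,0,0,0,0.2,14.6,0,0,0,0], hand=255)

```text
time: 5.12
tool_pos: [488.0, -22.0, 82.1]
eef_rot: [-0.095, 2.166, -2.172]
contact_force: [-0.4, -1.0, 0.3]
grip_width: -0.1
```

```bash
python3 - <<'E'
from h import *
go(w2(-14,0,70),down(-90+WY)); print(env.state()['contact_force'],env.state()['grip_width'])
cv2.imwrite("pics/e_w.png",env.capture("wrist")[240:400,200:440])
E
```

```text
t 5.12 tcp [488.03 -21.97  82.14] dist 12.206837047779599 | shift cm [ 0.12  1.21 -0.06] turn [-0.2  0.  -0.4]
[-0.38 -1.05  0.29] -0.1062434783387505
```

View pics/e_w.png

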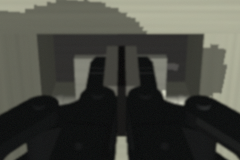

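Call:
move_arm(commands=[0.1,0.3,0,0,0,0,0.1,0.6,0,0,0,0,0.1,0.8,0,0,0,0,0.1,0.8,0,0,0,0])

```text
time: 5.5
tool_pos: [487.5, -22.1, 74.5]
eef_rot: [-0.093, 2.166, -2.171]
contact_force: [1.0, 0.2, 2.4]
grip_width: 0.1
```

```bash
python3 - <<'E'
from h import *
go(w2(-14,0,70),down(-90+WY)); print(env.state()['contact_force'],env.state()['grip_width'])
cv2.imwrite("pics/f_w.png",cv2.resize(env.capture("wrist")[240:400,200:440],(720,480)))
E
```

```text
t 5.5 tcp [487.54 -22.13  74.46] dist 4.548314341065167 | shift cm [ 0.07  0.44 -0.07] turn [-0.2  0.  -0.5]
[0.99 0.2  2.4 ] 0.12946966831071663
```

View pics/f_w.png

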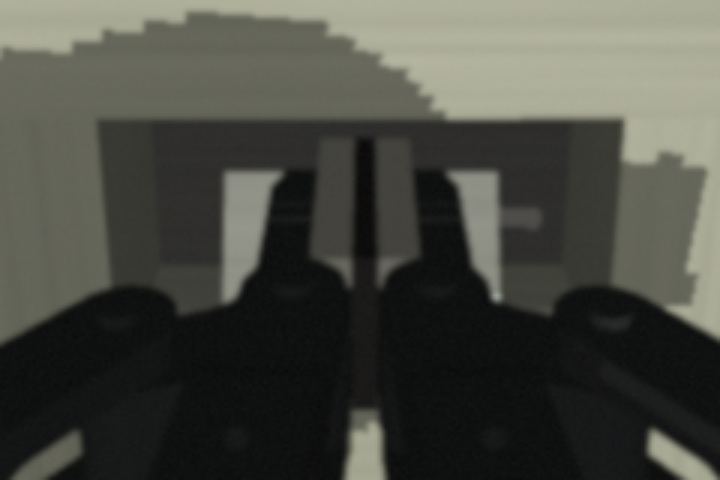

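Call:
move_arm(commands=[0.1,0.3,-0.1,0,0,0,0.1,0.6,-0.1,0,0,0,0.1,0.8,-0.1,0,0,0,0.1,0.8,-0.1,0,0,0])

```text
time: 5.88
tool_pos: [486.6, -21.2, 66.0]
eef_rot: [-0.093, 2.166, -2.171]
contact_force: [0.6, -0.7, 2.1]
grip_width: 0.0
```

```bash
python3 - <<'E'
from h import *
go(w2(-14,0,70),down(-90+WY)); print(env.state()['contact_force'],env.state()['grip_width'])
cv2.imwrite("pics/g_w.png",cv2.resize(env.capture("wrist")[240:400,200:440],(720,480)))
E
```

```text
t 5.88 tcp [486.65 -21.16  66.03] dist 3.987062699424709 | shift cm [-0.02 -0.4   0.04] turn [-0.2  0.  -0.5]
[ 0.62 -0.72  2.05] 0.016909067941105825
```

View pics/g_w.png

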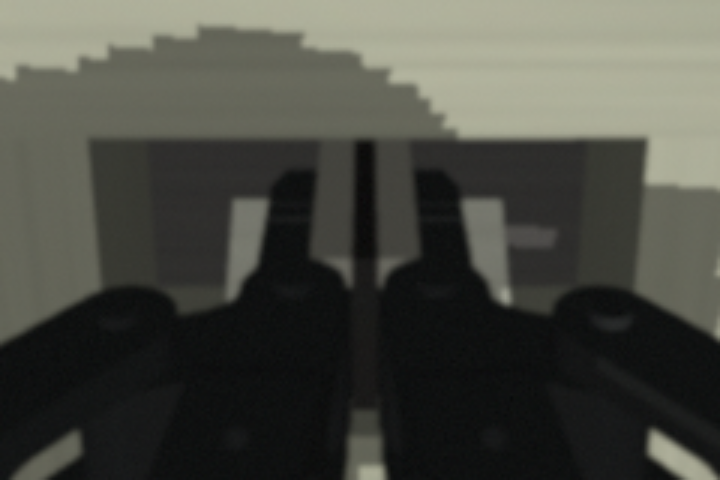

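Call:
move_arm(commands=[0,0.3,0,0,0,0,0,0.6,0,0,0,0,0,0.8,0,0,0,0,0,0.9,0,0,0,0,0,0.9,0,0,0,0])

```text
time: 6.35
tool_pos: [486.4, -21.1, 56.6]
eef_rot: [-0.094, 2.166, -2.171]
contact_force: [1.8, 0.4, -0.2]
grip_width: 0.1
```

```bash
python3 - <<'E'
from h import *
go(w2(-14,0,55),down(-90+WY)); print(env.state()['contact_force'],env.state()['grip_width'])
b=env.capture("scene");cv2.imwrite("pics/g_s.png",cv2.resize(b[100:310,230:440],(600,600),interpolation=cv2.INTER_CUBIC))
cv2.imwrite("pics/h_w.png",cv2.resize(env.capture("wrist")[240:400,200:440],(720,480)))
E
```

```text
t 6.35 tcp [486.4  -21.06  56.61] dist 1.7388446660067214 | shift cm [-0.04  0.16  0.05] turn [-0.1  0.1 -0.5]
[ 1.77  0.36 -0.17] 0.10585576074880623
```

View pics/h_w.png

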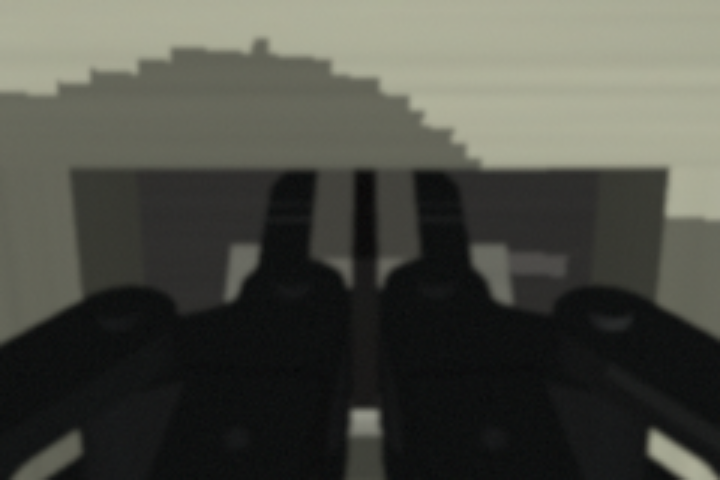

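View pics/g_s.png

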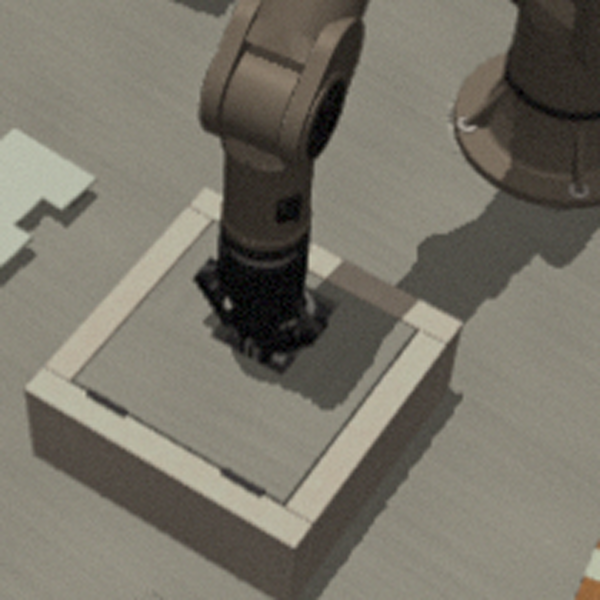

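Call:
move_arm(commands=[0,-2,0,0,0,0,0,-5,0,0,0,0,0,-9,0,0,0,0,0,-13,0,0,0,0,0,-16,0,0,0,0,0,-16,0,0,0,0])

```text
time: 6.95
tool_pos: [488.4, -20.6, 222.8]
eef_rot: [-0.083, 2.16, -2.168]
contact_force: [0.7, 0.1, 0.2]
grip_width: 0.2
```

```bash
python3 - <<'E'
from h import *
go(w2(-66,0,200),down(WY+180))
p=env.camera_params("wrist");im=env.capture("wrist")
cv2.imwrite("pics/i_w.png",im)
b=env.capture("scene");cv2.imwrite("pics/i_s.png",cv2.resize(b[130:310,230:400],(600,635),interpolation=cv2.INTER_CUBIC)[:600])
for f in [0,0.6,0.8,0.9,1,1.2]:
    P=[w2(-38-48*np.cos(f),y,105+48*np.sin(f)) for y in (-22,22)]
    print(f,proj("wrist",P,p).ravel(),proj("scene",P).ravel())
E
```

```text
t 6.95 tcp [488.4  -20.64 222.83] dist 58.27481693794975 | shift cm [5.4  2.18 0.06] turn [ 0.6 90.  -1. ]
0 [344.74 302.71 298.14 302.82] [327.41 197.74 341.73 205.46]
0.6 [347.21 308.38 296.03 308.51] [326.07 193.39 340.62 201.2 ]
0.8 [348.07 305.91 295.28 306.04] [324.85 193.18 339.48 201.03]
0.9 [348.49 303.76 294.92 303.89] [324.12 193.33 338.78 201.21]
1 [348.88 301.   294.57 301.13] [323.32 193.64 338.01 201.55]
1.2 [349.6  293.71 293.92 293.83] [321.52 194.78 336.27 202.73]
```

View pics/i_w.png

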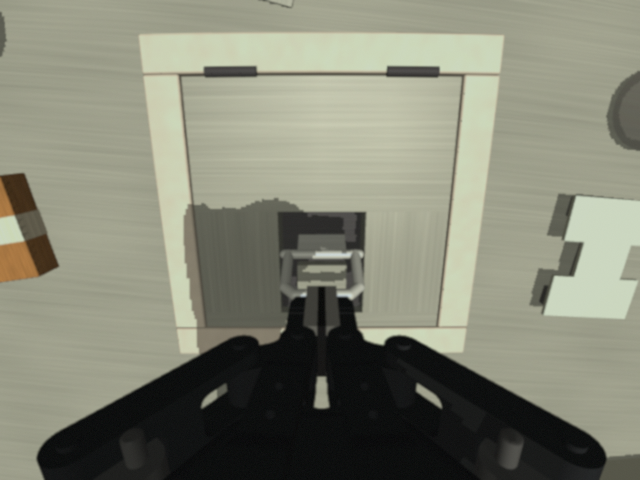

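View pics/i_s.png

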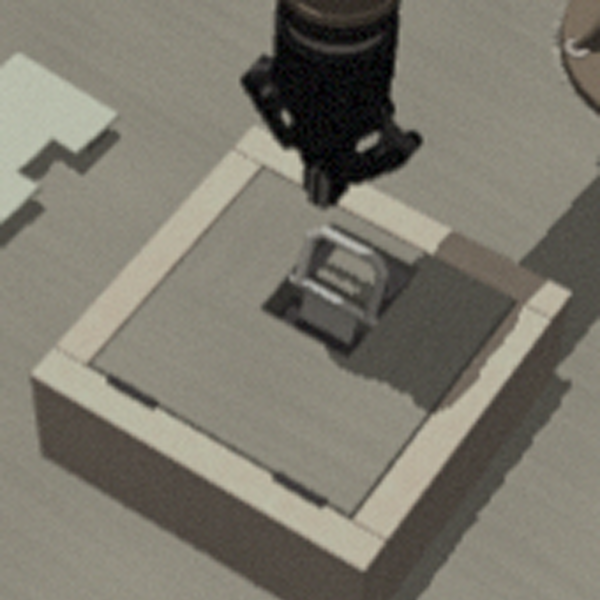

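```bash
python3 - <<'E'
from h import *
t,r,s=tool()
for y in (0,-10,-20,-30,-40):
        print(y,proj("scene",t+r.apply([[0,y,0]])).ravel()+[.8,1.8])
b=env.capture("top");cv2.imwrite("pics/i_t.png",cv2.resize(b[180:340,255:425],(637,600),interpolation=cv2.INTER_CUBIC))
b=env.capture("scene");cv2.imwrite("pics/i_s2.png",cv2.resize(b[130:230,270:370],(600,600),interpolation=cv2.INTER_CUBIC))
E
```

```text
0 [322.18 194.15]
-10 [322.35 191.52]
-20 [322.53 188.86]
-30 [322.7  186.17]
-40 [322.88 183.45]
```

View pics/i_s2.png

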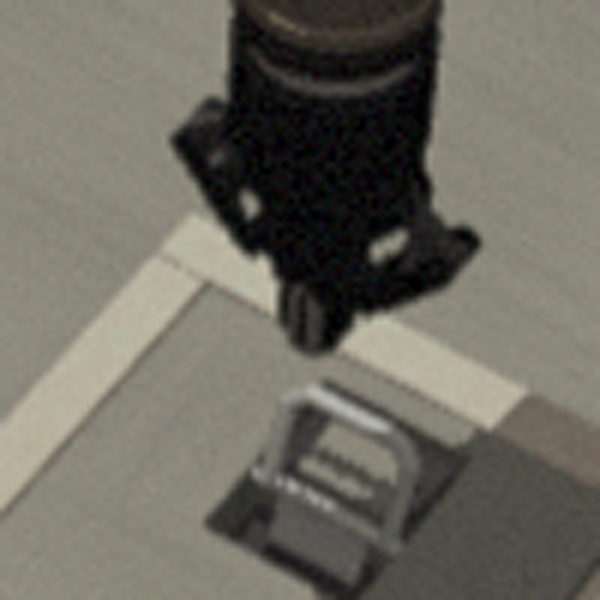

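```bash
python3 - <<'E'
from h import *
go(w2(-58,0,180),down(WY))
E
```

```text
t 7.15 tcp [483.29 -20.97 214.99] dist 53.5276394820242 | shift cm [4.06 3.48 0.08] turn [ -0.3 -90.   -0.1]
```

Call:
move_arm(commands=[4.1,3.5,0,0,-7,0,4.1,3.5,0,0,-14,0,4.1,3.5,0,0,-21,0,4.1,3.5,0,0,-28,0,4.1,3.5,0,0,-35,0,4.1,3.5,0,0,-42,0,4.1,3.5,0,0,-49,0,4.1,3.5,0,0,-56,0,4.1,3.5,0,0,-63,0,4.1,3.5,0,0,-70,0,4.1,3.5,0,0,-77,0,4.1,3.5,0,0,-84,0], hand=125)

```text
time: 8.15
tool_pos: [440.7, -25.0, 177.7]
eef_rot: [-1.209, 1.212, -1.213]
contact_force: [0.2, 0.4, 0.2]
grip_width: 43.5
```

```bash
python3 - <<'E'
from h import *
go(w2(-58,0,180),down(WY))
p=env.camera_params("wrist");im=env.capture("wrist")
for f in [0.9,1,1.1,1.2,1.3]:
    P=[w2(-38-48*np.cos(f),y,105+48*np.sin(f)) for y in (-22,22)]
    print(f,proj("wrist",P,p).ravel())
cv2.imwrite("pics/j_w.png",im)
print(env.state()['qpos'])
E
```

```text
t 8.15 tcp [440.71 -24.96 177.68] dist 3.3763276860856233 | shift cm [ 0.07 -0.23  0.23] turn [ 0.  -5.6  0.1]
0.9 [313.86 291.16 306.5  227.8 ]
1 [319.68 292.52 312.59 228.4 ]
1.1 [326.02 293.6  319.26 228.81]
1.2 [332.83 294.37 326.45 229.  ]
1.3 [339.99 294.81 334.03 228.96]
[ 0.39  0.06 -0.45  2.03  0.03  1.05 -0.07]
```

View pics/j_w.png

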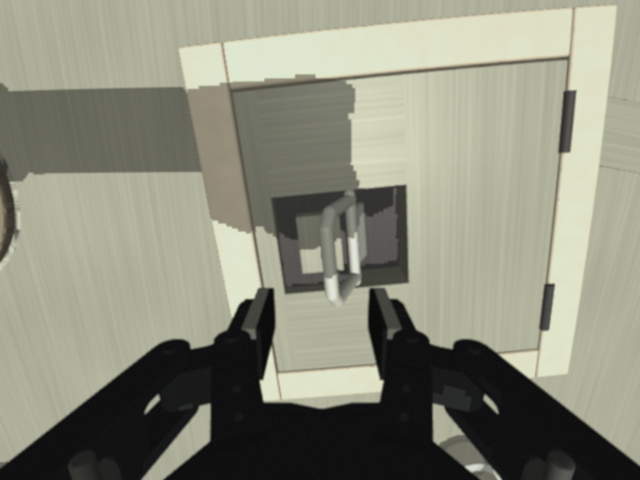

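```bash
python3 - <<'E'
from h import *
go(w2(-55,0,103),down(WY))
E
```

```text
t 8.2 tcp [440.76 -24.94 177.7 ] dist 74.89001977518743 | shift cm [0.03 7.47 0.53] turn [ 0.  -5.4  0.1]
```

Call:
move_arm(commands=[0,0,0.5,0,-5.4,0,0,3,0.5,0,-5.4,0,0,5.5,0.5,0,-5.4,0,0,7,0.5,0,-5.4,0,0,7.5,0.5,0,-5.4,0,0,7.5,0.5,0,-5.4,0])

```text
time: 8.7
tool_pos: [443.4, -24.9, 100.5]
eef_rot: [-1.256, 1.145, -1.138]
contact_force: [0.4, -0.0, 0.0]
grip_width: 43.7
```

```bash
python3 - <<'E'
from h import *
go(w2(-55,0,103),down(WY))
im=env.capture("wrist");cv2.imwrite("pics/k_w.png",im)
b=env.capture("scene");cv2.imwrite("pics/k_s.png",cv2.resize(b[130:230,270:370],(600,600),interpolation=cv2.INTER_CUBIC))
E
```

```text
t 8.7 tcp [443.37 -24.92 100.5 ] dist 3.6926744654129577 | shift cm [ 0.07 -0.25  0.26] turn [ 0.3 -0.1 -0. ]
```

View pics/k_w.png

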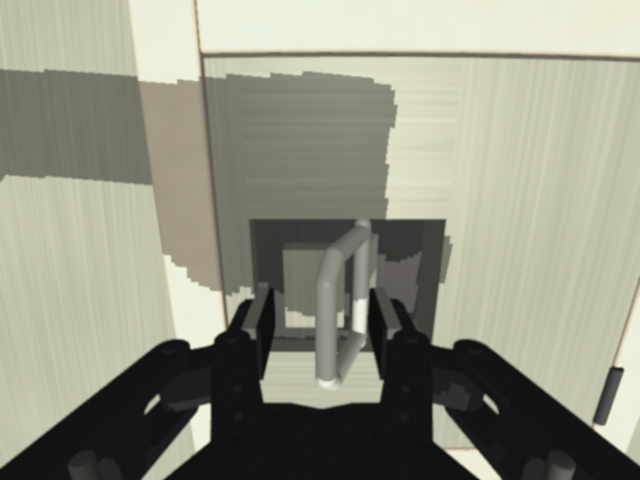

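View pics/k_s.png

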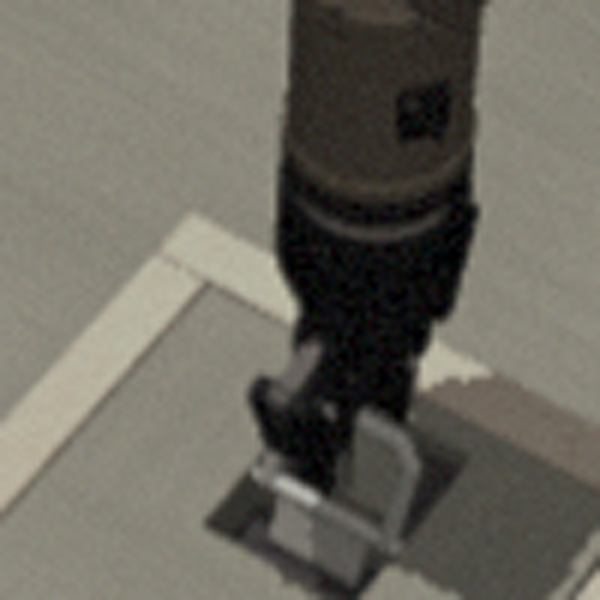

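Call:
move_arm(commands=[0,-0.2,0.2,0,0,0,0,-0.2,0.2,0,0,0,0,-0.2,0.2,0,0,0,0,-0.2,0.2,0,0,0,0,-0.2,0.2,0,0,0,0,-0.2,0.2,0,0,0], hand=255, newtons=50)

```text
time: 9.3
tool_pos: [448.3, -24.8, 105.8]
eef_rot: [-1.253, 1.139, -1.141]
contact_force: [-1.6, 0.9, 6.0]
grip_width: 7.3
```

```bash
python3 - <<'E'
from h import *
t,r,s=tool();print(t,s['contact_force'],s['grip_width'])
cv2.imwrite("pics/l_w.png",env.capture("wrist"))
a=np.radians(WY);d=t[:2]-WC;print("well xy",d@[np.cos(a),np.sin(a)],d@[-np.sin(a),np.cos(a)])
E
```

```text
[448.28 -24.83 105.81] [-1.64  0.88  6.01] 7.287121816933962
well xy -52.72325462752919 0.3317292310873414
```

View pics/l_w.png

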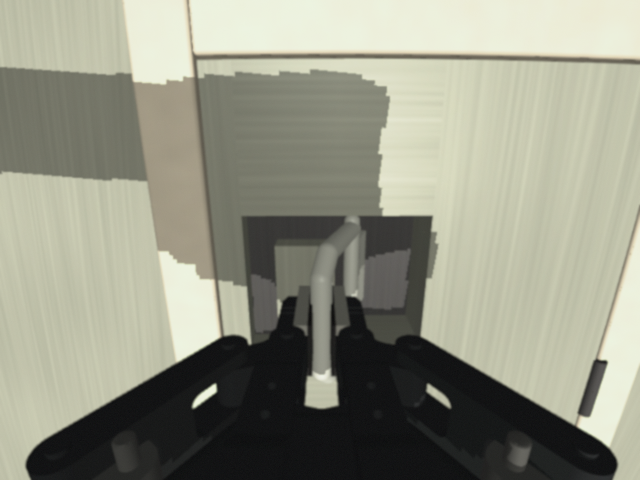

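```bash
cat >> h.py <<'E'
D=45.
def barpose(th,ph,psi):
    u=np.array([-np.cos(th),np.sin(th)]);n=np.array([np.sin(th),np.cos(th)])
    b=np.array([109,110])+147*u-5*n+48*(np.cos(ph)*u+np.sin(ph)*n)
    t=b-D*np.array([np.sin(psi),np.cos(psi)])
    return w2(t[0],0,t[1]), down(WY,-np.degrees(psi))
def rows(L):
    p,r,s=tool(); out=[]
    for th,ph,psi in L:
        P,Q=barpose(th,ph,psi)
        out.append((r.inv().apply(P-p)/10).round(1).tolist()+np.degrees((r.inv()*Q).as_rotvec()).round(0).tolist())
    print(round(s['time'],2),p,s['contact_force']); 
    for o in out: print(o)
E
python3 - <<'E'
from h import *
rows([(0,1.3,0)]+[(t,1.45,0) for t in np.linspace(0.03,0.5,11)])
E
```

```text
9.35 [448.28 -24.83 105.81] [-1.06 -0.54  5.87]
[0.0, -0.0, 0.2, -0.0, -0.0, 0.0]
[0.0, -0.6, 1.0, -0.0, -0.0, 0.0]
[0.0, -1.3, 1.3, -0.0, -0.0, 0.0]
[0.0, -2.0, 1.5, -0.0, -0.0, 0.0]
[0.0, -2.7, 1.8, -0.0, -0.0, 0.0]
[0.0, -3.4, 2.2, -0.0, -0.0, 0.0]
[0.0, -4.0, 2.5, -0.0, -0.0, 0.0]
[0.0, -4.7, 2.9, -0.0, -0.0, 0.0]
[0.0, -5.3, 3.4, -0.0, -0.0, 0.0]
[0.0, -5.9, 3.8, -0.0, -0.0, 0.0]
[0.0, -6.4, 4.3, -0.0, -0.0, 0.0]
[0.0, -7.0, 4.8, -0.0, -0.0, 0.0]
```

Call:
move_arm(commands=[0,0,0.2,0,0,0,0,-0.6,1.0,0,0,0,0,-1.3,1.3,0,0,0,0,-2.0,1.5,0,0,0,0,-2.7,1.8,0,0,0,0,-3.4,2.2,0,0,0,0,-4.0,2.5,0,0,0,0,-4.7,2.9,0,0,0,0,-5.3,3.4,0,0,0,0,-5.9,3.8,0,0,0,0,-6.4,4.3,0,0,0,0,-7.0,4.8,0,0,0])

```text
time: 10.35
tool_pos: [493.7, -20.5, 175.5]
eef_rot: [-1.257, 1.143, -1.139]
contact_force: [-6.6, -0.2, -9.1]
grip_width: 7.0
```

```bash
python3 - <<'E'
from h import *
print(env.state()['grip_width'])
cv2.imwrite("pics/m_w.png",env.capture("wrist"))
b=env.capture("scene");cv2.imwrite("pics/m_s.png",cv2.resize(b[100:310,230:440],(600,600),interpolation=cv2.INTER_CUBIC))
rows([(0.5+0.05*i,1.45,max(0,(0.05*i-0.3)*.5)) for i in range(1,13)])
E
```

```text
6.957494023250915
10.45 [495.9  -20.28 176.97] [-5.53 -1.11 -2.23]
[0.0, -0.4, 0.6, 0.0, -0.0, 0.0]
[0.0, -1.0, 1.2, 0.0, -0.0, 0.0]
[0.0, -1.4, 1.8, 0.0, -0.0, 0.0]
[0.0, -1.9, 2.4, 0.0, -0.0, 0.0]
[0.0, -2.3, 3.1, 0.0, -0.0, 0.0]
[0.0, -2.7, 3.8, 0.0, -0.0, 0.0]
[0.0, -3.1, 4.4, -1.0, -0.0, 0.0]
[0.0, -3.4, 5.0, -3.0, -0.0, 0.0]
[0.0, -3.7, 5.6, -4.0, -0.0, 0.0]
[0.0, -4.0, 6.3, -6.0, -0.0, 0.0]
[0.0, -4.2, 6.9, -7.0, -0.0, 0.0]
[0.0, -4.4, 7.6, -9.0, -0.0, 0.0]
```

View pics/m_s.png

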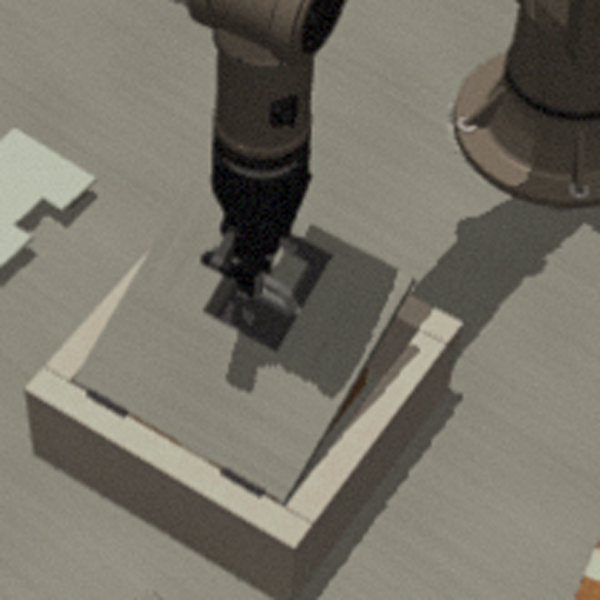

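The hatch is rising (ring near (265,295), boxes visible through the side gap). Continue.

Call:
move_arm(commands=[0,-0.4,0.6,0,0,0,0,-1.0,1.2,0,0,0,0,-1.4,1.8,0,0,0,0,-1.9,2.4,0,0,0,0,-2.3,3.1,0,0,0,0,-2.7,3.8,0,0,0,0,-3.1,4.4,-1,0,0,0,-3.4,5.0,-3,0,0,0,-3.7,5.6,-4,0,0,0,-4.0,6.3,-6,0,0,0,-4.2,6.9,-7,0,0,0,-4.4,7.6,-9,0,0])

```text
time: 11.45
tool_pos: [569.8, -13.2, 222.6]
eef_rot: [-1.377, 1.253, -1.066]
contact_force: [-10.0, -0.2, -1.2]
grip_width: 7.0
```

```bash
python3 - <<'E'
from h import *
print(env.state()['grip_width'],env.state()['qpos'])
b=env.capture("scene");cv2.imwrite("pics/n_s.png",cv2.resize(b[100:310,230:440],(600,600),interpolation=cv2.INTER_CUBIC))
rows([(1.1+0.05*i,1.45,0.15+0.0325*i) for i in range(1,13)])
E
```

```text
6.972436570317521 [ 0.28  0.38 -0.45  1.57  0.16  1.4  -0.1 ]
11.5 [572.69 -12.93 222.46] [-6.67 -0.14  3.69]
[0.0, -0.1, 0.5, -1.0, -0.0, 0.0]
[0.0, -0.3, 1.1, -3.0, -0.0, 0.0]
[0.0, -0.5, 1.7, -5.0, -0.0, 0.0]
[0.0, -0.7, 2.4, -7.0, -0.0, 0.0]
[0.0, -0.8, 3.0, -9.0, -0.0, 0.0]
[0.0, -0.9, 3.7, -11.0, -0.0, 0.0]
[0.0, -1.0, 4.3, -12.0, -0.0, 0.0]
[0.0, -1.0, 5.0, -14.0, -0.0, 0.0]
[0.0, -1.0, 5.6, -16.0, -0.0, 0.0]
[0.0, -0.9, 6.3, -18.0, -0.0, 0.0]
[0.0, -0.8, 6.9, -20.0, -0.0, 0.0]
[0.0, -0.7, 7.5, -22.0, -0.0, 0.0]
```

View pics/n_s.png

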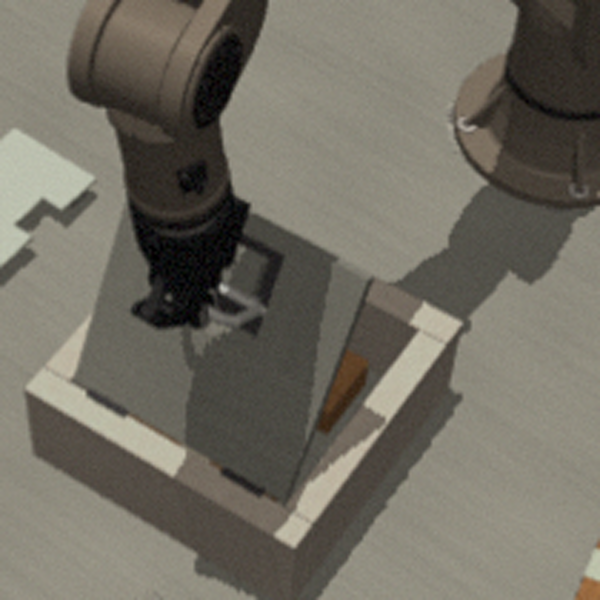

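Call:
move_arm(commands=[0,-0.1,0.5,-1,0,0,0,-0.3,1.1,-3,0,0,0,-0.5,1.7,-5,0,0,0,-0.7,2.4,-7,0,0,0,-0.8,3.0,-9,0,0,0,-0.9,3.7,-11,0,0,0,-1.0,4.3,-12,0,0,0,-1.0,5.0,-14,0,0,0,-1.0,5.6,-16,0,0,0,-0.9,6.3,-18,0,0,0,-0.8,6.9,-20,0,0,0,-0.7,7.5,-22,0,0])

```text
time: 12.5
tool_pos: [648.7, -5.6, 221.3]
eef_rot: [-1.656, 1.511, -0.852]
contact_force: [-6.4, 0.4, 4.3]
grip_width: 7.0
```

```bash
python3 - <<'E'
from h import *
print(env.state()['grip_width'],env.state()['qpos'])
b=env.capture("scene");cv2.imwrite("pics/o_s.png",cv2.resize(b[100:310,230:440],(600,600),interpolation=cv2.INTER_CUBIC))
b=env.capture("top");cv2.imwrite("pics/o_t.png",b)
rows([(1.7,1.45,0.54),(1.74,1.45,0.54)])
E
```

```text
6.97315319181346 [ 0.12  0.8  -0.39  0.99  0.21  1.94 -0.12]
12.6 [650.25  -5.4  217.84] [-1.56  0.04  0.26]
[0.1, 0.2, -0.2, 0.0, -0.0, -0.0]
[0.1, 0.1, 0.5, 0.0, -0.0, -0.0]
```

View pics/o_s.png

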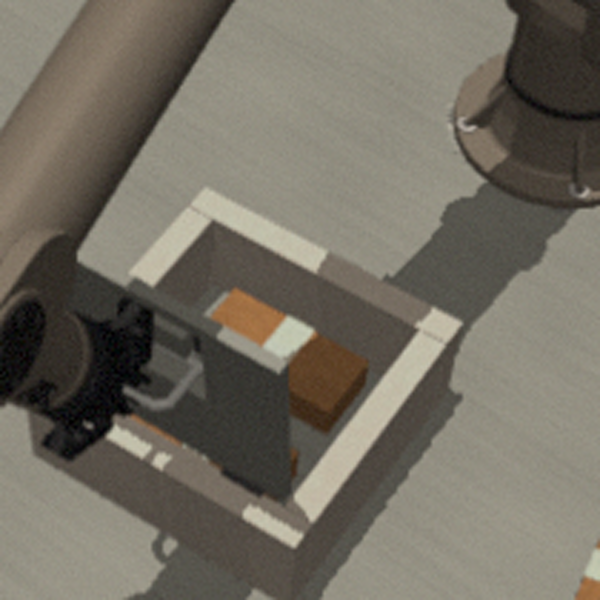

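View pics/o_t.png

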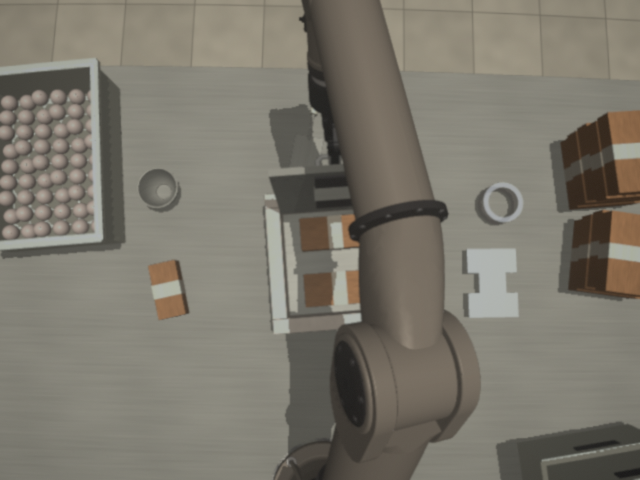

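```bash
python3 - <<'E'
from h import *
rows([(1.7,1.45,0.50),(1.73,1.45,0.47),(1.76,1.45,0.44),(1.79,1.45,.42)])
for th in (1.55,1.6,1.65,1.7,1.75):
    u=np.array([-np.cos(th),np.sin(th)])
    q=np.array([109,110])+218*u
    print(th,proj("top",[w2(q[0],109,q[1]),w2(q[0],-109,q[1])]).ravel(),proj("scene",[w2(q[0],109,q[1])]).ravel())
b=cv2.imread("pics/o_t.png");cv2.imwrite("pics/o_t2.png",cv2.resize(b[150:240,250:370],(800,600)))
E
```

```text
12.6 [650.25  -5.4  217.84] [-1.56  0.04  0.26]
[0.1, 0.2, 0.0, 2.0, -0.0, -0.0]
[0.1, 0.1, 0.6, 4.0, -0.0, -0.0]
[0.1, 0.0, 1.2, 6.0, -0.0, -0.0]
[0.1, -0.0, 1.8, 7.0, -0.0, -0.0]
1.55 [269.38 188.57 409.25 178.65] [334.79 220.13]
1.6 [268.93 181.67 408.6  171.82] [331.97 223.65]
1.65 [268.52 174.88 407.87 165.11] [329.11 227.34]
1.7 [268.15 168.24 407.09 158.55] [326.24 231.19]
1.75 [267.83 161.77 406.24 152.17] [323.35 235.2 ]
```

View pics/o_t2.png

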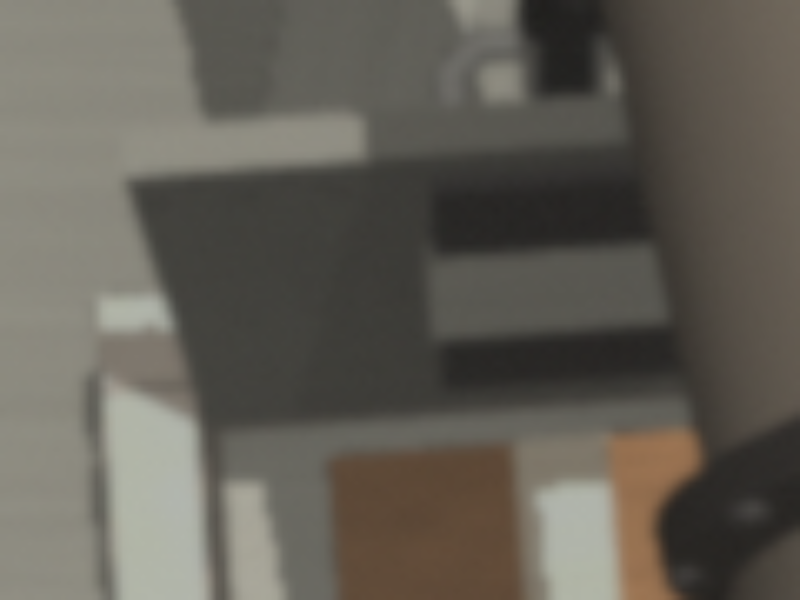

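Call:
move_arm(commands=[0,0.2,0,2,0,0,0,0.1,0.4,4,0,0,0,0,0.7,5,0,0,0,0,0.9,6,0,0,0,0,0.9,6,0,0])

```text
time: 13.02
tool_pos: [658.8, -4.5, 217.3]
eef_rot: [-1.573, 1.436, -0.921]
contact_force: [-4.3, 0.3, 5.1]
grip_width: 7.0
```

```bash
python3 - <<'E'
from h import *
print(env.state()['grip_width'],env.state()['qpos'],env.state()['contact_force'])
b=env.capture("top");cv2.imwrite("pics/p_t2.png",cv2.resize(b[130:240,250:370],(655,600)))
t,r,s=tool(); print(t,r.apply([0,-1,0]))
E
```

```text
6.990408330733189 [ 0.14  0.74 -0.4   1.07  0.22  1.81 -0.12] [-4.25  0.34  5.08]
[658.76  -4.58 217.26] [0.42 0.04 0.91]
```

View pics/p_t2.png

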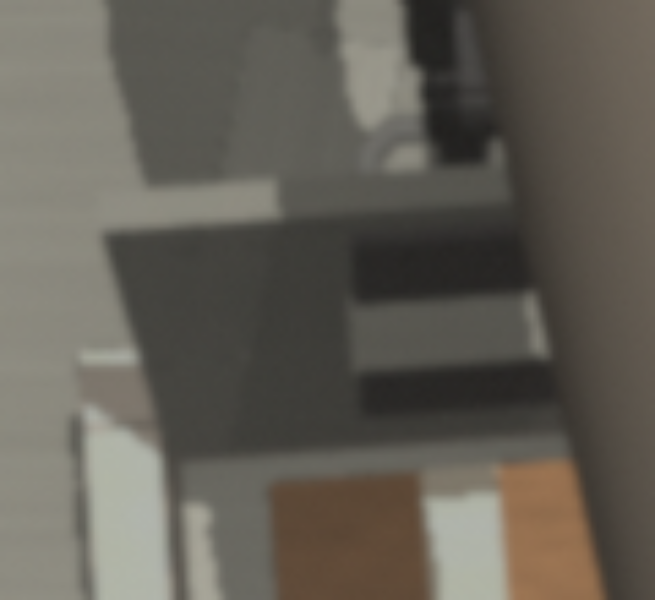

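Call:
move_arm(commands=[0,0,0,0,0,0,0,0,0,0,0,0,0,0,0,0,0,0,0,-1.5,0,0,0,0,0,-4,0,0,0,0,0,-7.5,0,0,0,0,0,-11,0,0,0,0,0,-14,0,2,0,0,0,-14,0,4,0,0], hand=165)

```text
time: 13.82
tool_pos: [708.6, -0.6, 322.4]
eef_rot: [-1.527, 1.396, -0.956]
contact_force: [1.3, -0.8, -2.4]
grip_width: 30.2
```

```bash
python3 - <<'E'
from h import *
print(env.state()['grip_width'],env.state()['qpos'],env.state()['contact_force'])
b=env.capture("top");cv2.imwrite("pics/q_t.png",b)
b=env.capture("scene");cv2.imwrite("pics/q_s.png",b)
# sheet
sc=(460.5,-361.8)
go((sc[0],sc[1],300),down(-90+2))
go((sc[0],sc[1],300),down(90+2))
E
```

```text
30.21207880993362 [-0.14  0.77  0.2   0.76 -0.11  1.99  0.1 ] [ 1.29 -0.76 -2.4 ]
t 13.92 tcp [710.75  -3.58 334.83] dist 438.3625213011601 | shift cm [ 33.52  13.17 -24.99] turn [14.9 91.8 16.6]
t 13.92 tcp [710.75  -3.58 334.83] dist 438.3625213011601 | shift cm [ 33.52  13.17 -24.99] turn [ 16.4 -86.3 -14.7]
```

View pics/q_s.png

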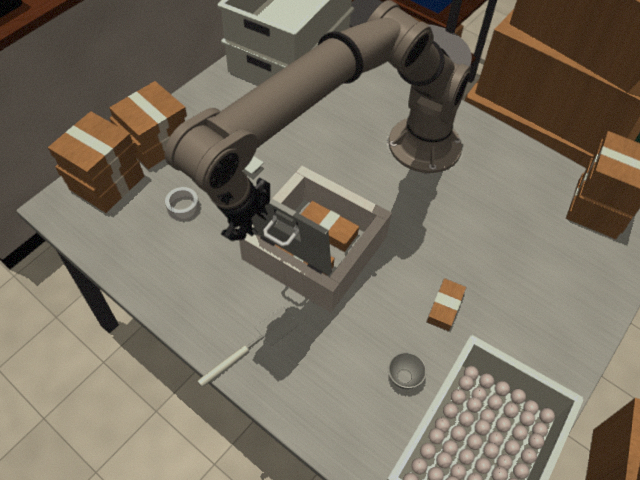

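View pics/q_t.png

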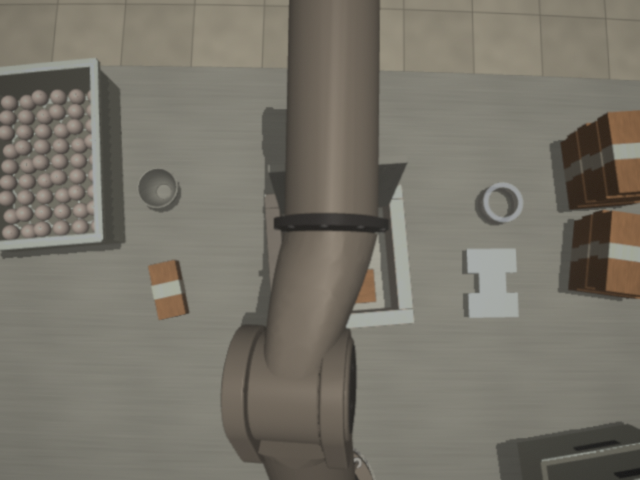

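```bash
python3 - <<'E'
from h import *
go((640,-250,345),down(-45))
go((640,-250,345),down(-88))
E
```

```text
t 13.92 tcp [710.75  -3.58 334.83] dist 256.57972113519486 | shift cm [23.96  2.41 -8.86] turn [18.4 49.3  9.3]
t 13.92 tcp [710.75  -3.58 334.83] dist 256.57972113519486 | shift cm [23.96  2.41 -8.86] turn [14.9 91.8 16.6]
```

Call:
move_arm(commands=[0,-1,0,7,0,0,3,-0.5,-1,13,3,0,7,0,-2.5,19,10,2,11,0.5,-4,18.8,18,3.5,15,1,-5.5,18.6,25,5,19,2,-7,18.5,33,6.5,23,2.3,-8.5,18.4,40,8,24,2.4,-8.9,18.4,49,9.3,24,2.4,-8.9,17.8,57,10.8,24,2.4,-8.9,17.3,64,12,24,2.4,-8.9,16.8,71,13.2,24,2.4,-8.9,16.3,78,14.3], hand=0)

```text
time: 14.92
tool_pos: [640.4, -250.6, 345.5]
eef_rot: [-0.387, 2.012, -2.011]
contact_force: [0.2, -0.4, -0.0]
grip_width: 85.3
```

```bash
python3 - <<'E'
from h import *
print(env.state()['qpos'])
go((460.5,-361.8,190),down(-88))
E
```

```text
[-0.01  0.45  0.5   1.22 -0.21  1.52 -0.72]
t 14.92 tcp [ 640.43 -250.59  345.48] dist 262.51918594475023 | shift cm [20.87 15.5   3.62] turn [ 0.  19.9 -0.1]
```

Call:
move_arm(commands=[4,1,0.7,0,7,0,7,3,1.3,0,13,0,10,6,1.8,0,19.9,0,13,9,2.4,0,19.9,0,17,12,3,0,19.9,0,20.9,15.5,3.6,0,19.9,0,20.9,15.5,3.6,0,19.9,0,20.9,15.5,3.6,0,19.9,0])

```text
time: 15.58
tool_pos: [454.1, -363.4, 187.1]
eef_rot: [-0.036, 2.212, -2.207]
contact_force: [-0.9, -0.0, 0.0]
grip_width: 85.4
```

```bash
python3 - <<'E'
from h import *
go((460.5,-361.8,190),down(-88))
p=env.camera_params("wrist");im=env.capture("wrist");cv2.imwrite("pics/r_w.png",im)
a=np.radians(2)
def sh(x,y): return [460.5+x*np.cos(a)-y*np.sin(a),-361.8+x*np.sin(a)+y*np.cos(a),25]
print(proj("wrist",[sh(75,55),sh(75,-55),sh(22,55),sh(22,30),sh(-22,55),sh(22,-55),sh(22,-30),sh(0,0)],p))
print(env.state()['qpos'])
b=env.capture("top");cv2.imwrite("pics/r_t.png",b)
E
```

```text
t 15.58 tcp [ 454.12 -363.43  187.13] dist 7.183924840483192 | shift cm [-0.64 -0.29 -0.15] turn [ 0.1 -0.4  0.3]
[[260.8  128.33]
 [378.27 127.4 ]
 [263.96 184.85]
 [289.38 184.63]
 [266.44 228.02]
 [376.07 184.04]
 [350.58 184.19]
 [320.16 206.43]]
[ 0.12  0.35  0.61  1.73 -0.22  1.13 -0.75]
```

View pics/r_w.png

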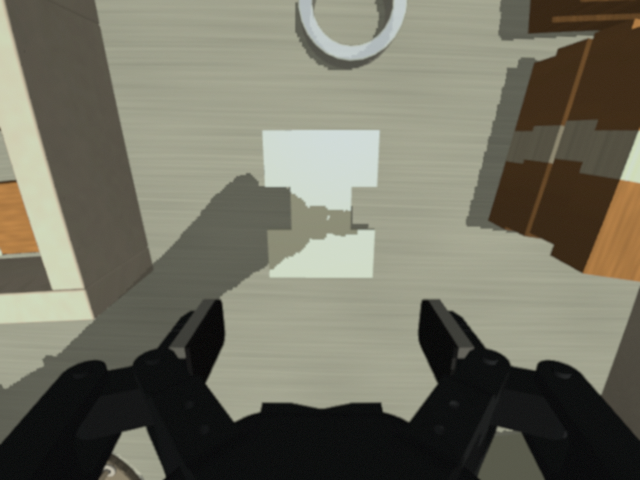

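View pics/r_t.png

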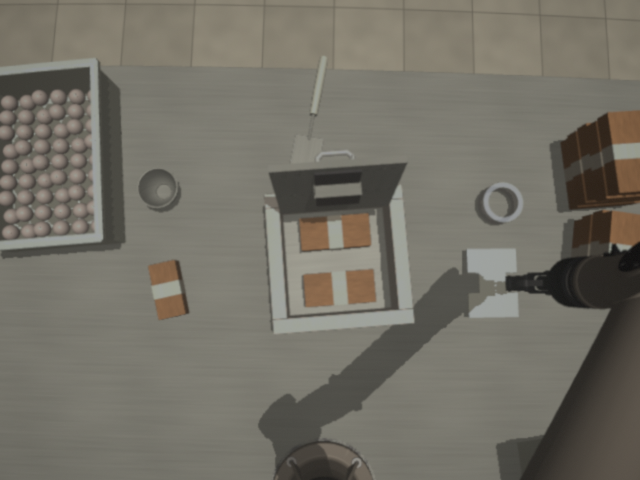

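```bash
python3 - <<'E'
from h import *
go((458.7,-363.2,20),down(-88))
E
```

```text
t 15.68 tcp [ 460.9  -361.8   190.35] dist 170.3737943557482 | shift cm [ 0.28 17.03  0.14] turn [ 0.  -0.  -0.2]
```

Call:
move_arm(commands=[0.3,3,0.1,0,0,0,0.3,7,0.1,0,0,0,0.3,11,0.1,0,0,0,0.3,14,0.1,0,0,0,0.3,16,0.1,0,0,0,0.3,17,0.1,0,0,0,0.3,17,0.1,0,0,0,0.3,17,0.1,0,0,0])

```text
time: 16.35
tool_pos: [460.7, -362.9, 21.4]
eef_rot: [-0.034, 2.2, -2.201]
contact_force: [0.7, 0.4, 0.5]
grip_width: 85.3
```

```bash
python3 - <<'E'
from h import *
p=env.camera_params("wrist");im=env.capture("wrist");cv2.imwrite("pics/s_w.png",im)
go((458.7,-363.2,-20),down(-88)); print(env.state()['contact_force'])
a=np.radians(2)
def sh(x,y): return [458.7+x*np.cos(a)-y*np.sin(a),-363.2+x*np.sin(a)+y*np.cos(a),25]
print(proj("wrist",[sh(75,55),sh(75,-55),sh(22,55),sh(22,30),sh(-22,55),sh(22,-55),sh(22,-30),sh(0,0)],p))
b=env.capture("scene");cv2.imwrite("pics/s_s.png",cv2.resize(b[120:220,180:280],(600,600),interpolation=cv2.INTER_CUBIC))
E
```

```text
t 16.4 tcp [ 460.8  -363.52   22.13] dist 42.180402336419284 | shift cm [ 0.24  4.21 -0.05] turn [-0.1  0.  -0.4]
[-0.31 -1.    0.11]
[[205.91 141.14]
 [437.82 141.31]
 [215.71 247.29]
 [263.79 247.33]
 [223.1  322.13]
 [427.75 247.37]
 [379.74 247.37]
 [321.72 286.28]]
```

View pics/s_w.png

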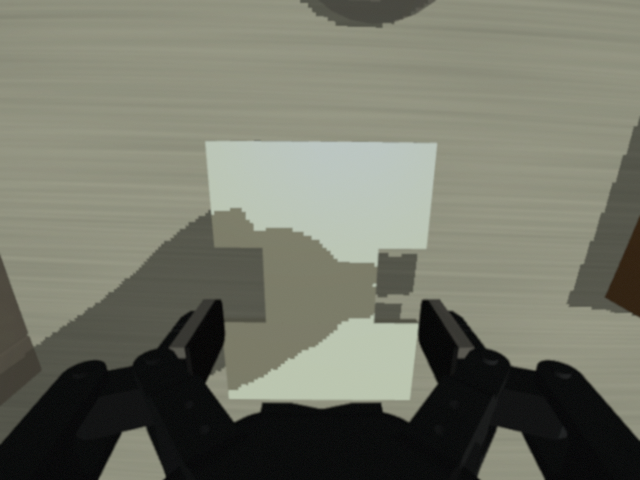

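View pics/s_s.png

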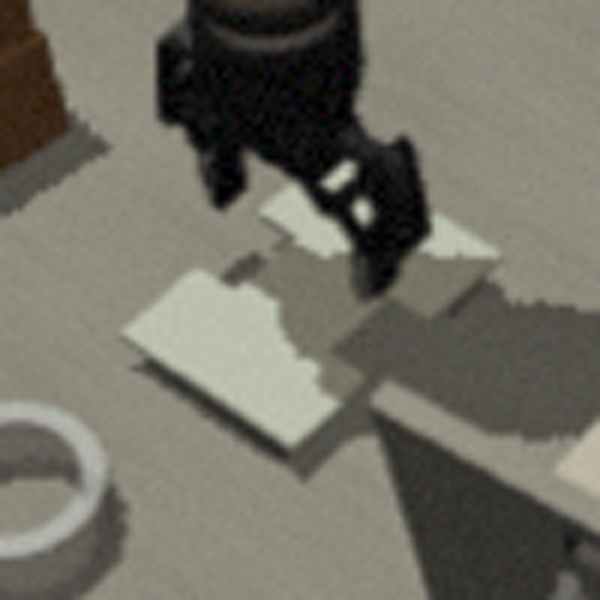

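```bash
python3 - <<'E'
from h import *
p=env.camera_params("wrist"); t,r,s=tool()
Rc=R.from_rotvec(p['rotation'])
pt=dict(p); pt['xyz']=r.inv().apply(p['xyz']-t); pt['rotation']=(r.inv()*Rc).as_rotvec()
for x in (-11,11):
  for y in (-13,-30,-41,-50): print(x,y,proj("wrist",[[x,y,42.7],[x,y,-42.7],[x,y,-57]],pt).ravel())
im=cv2.imread("pics/s_w.png");cv2.imwrite("pics/s_w2.png",cv2.resize(im[280:400,150:300],(750,600)))
E
```

```text
-11 -13 [406.89 270.48 235.82 270.61 207.38 270.57]
-11 -30 [416.04 285.01 226.74 285.15 195.33 285.07]
-11 -41 [423.05 296.18 219.77 296.33 186.08 296.2 ]
-11 -50 [429.6  306.61 213.27 306.77 177.47 306.6 ]
11 -13 [403.61 309.73 239.15 309.85 211.8  309.75]
11 -30 [411.98 327.6  230.84 327.73 200.75 327.57]
11 -41 [418.36 341.22 224.51 341.36 192.36 341.14]
11 -50 [424.26 353.85 218.65 354.   184.58 353.72]
```

View pics/s_w2.png

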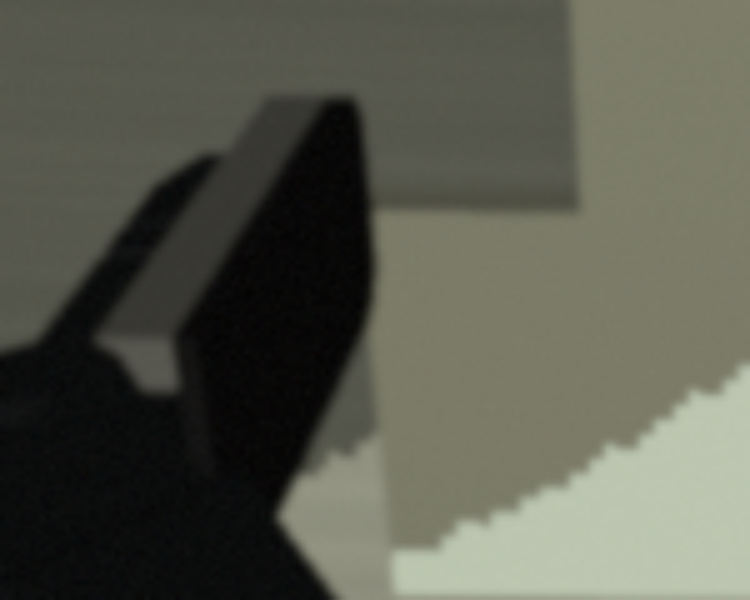

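```bash
python3 - <<'E'
from h import *
go((458.7,-363.2,-28),down(-88)); 
E
```

```text
t 16.45 tcp [ 460.61 -363.76   22.39] dist 50.425281423849995 | shift cm [ 0.22  5.04 -0.07] turn [-0.1  0.  -0.4]
```

Call:
move_arm(commands=[0.2,2,-0.1,0,0,0,0.2,3.5,-0.1,0,0,0,0.2,4.5,-0.1,0,0,0,0.2,5,-0.1,0,0,0,0.2,5,-0.1,0,0,0,0.2,5,-0.1,0,0,0])

```text
time: 16.95
tool_pos: [459.5, -363.4, -26.9]
eef_rot: [-0.03, 2.197, -2.202]
contact_force: [-0.0, 0.2, -0.5]
grip_width: 85.6
```

```bash
python3 - <<'E'
from h import *
im=env.capture("wrist");cv2.imwrite("pics/t_w.png",im)
go((458.7,-363.2,-28),down(-88)); print(env.state()['contact_force'])
E
```

```text
t 17.0 tcp [ 459.62 -363.55  -26.69] dist 1.639462279917676 | shift cm [ 0.09  0.13 -0.04] turn [-0.2  0.  -0.5]
[ 0.73 -0.33  0.43]
```

View pics/t_w.png

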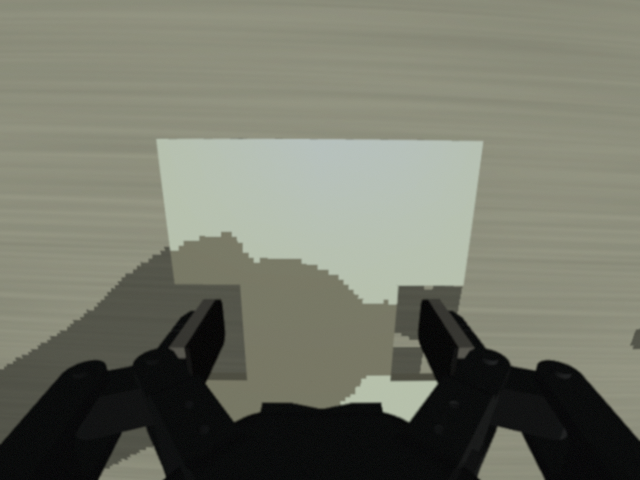

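Call:
move_arm(commands=[0,0,0,0,0,0,0,0,0,0,0,0,0,0,0,0,0,0,0,0,0,0,0,0,0,0,0,0,0,0], hand=255, newtons=40)

```text
time: 17.42
tool_pos: [460.3, -364.0, -25.6]
eef_rot: [-0.028, 2.196, -2.203]
contact_force: [-0.2, 0.9, 6.0]
grip_width: 58.9
```

```bash
python3 - <<'E'
from h import *
im=env.capture("wrist");cv2.imwrite("pics/u_w.png",im)
s=env.state();print(s['grip_width'],s['contact_force'],s['tool_pos'])
E
```

```text
58.675926960803544 [-0.04  0.17  5.18] [ 460.3  -364.04  -25.56]
```

View pics/u_w.png

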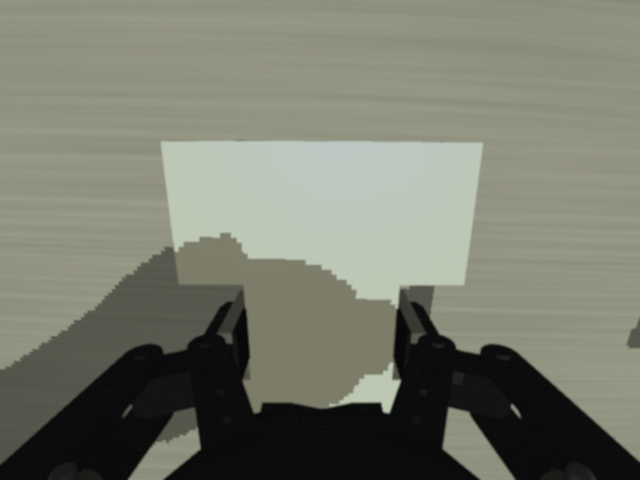

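```bash
python3 - <<'E'
from h import *
go((460.3,-364,125),down(-88)); 
t,r,s=tool(); print(np.degrees(np.arctan2(r.as_matrix()[1,2],r.as_matrix()[0,2])))
E
```

```text
t 17.47 tcp [ 460.3  -364.04  -25.56] dist 150.56316075294998 | shift cm [ -0.14 -15.06   0.05] turn [-0.2  0.  -0.5]
-87.99277118076871
```

Call:
move_arm(commands=[0,-0.5,0,0,0,0,0,-1.5,0,0,0,0,0,-3,0,0,0,0,0,-5.5,0,0,0,0,0,-8.5,0,0,0,0,0,-11.5,0,0,0,0,0,-14,0,0,0,0,0,-15,0,0,0,0,0,-15,0,0,0,0])

```text
time: 18.22
tool_pos: [460.3, -365.0, 127.5]
eef_rot: [-0.022, 2.19, -2.203]
contact_force: [1.1, -1.0, -1.3]
grip_width: 59.0
```

```bash
python3 - <<'E'
from h import *
im=env.capture("wrist");cv2.imwrite("pics/v_w.png",im)
s=env.state();print(s['grip_width'],s['contact_force'])
go(w2(0,0,125),down(-90+WY))
E
```

```text
58.84620270199886 [ 0.02  0.69 -1.08]
t 18.27 tcp [ 459.27 -363.77  125.27] dist 346.0729368992986 | shift cm [ -5.36  -0.06 -34.19] turn [-0.3 -3.4 -0.6]
```

View pics/v_w.png

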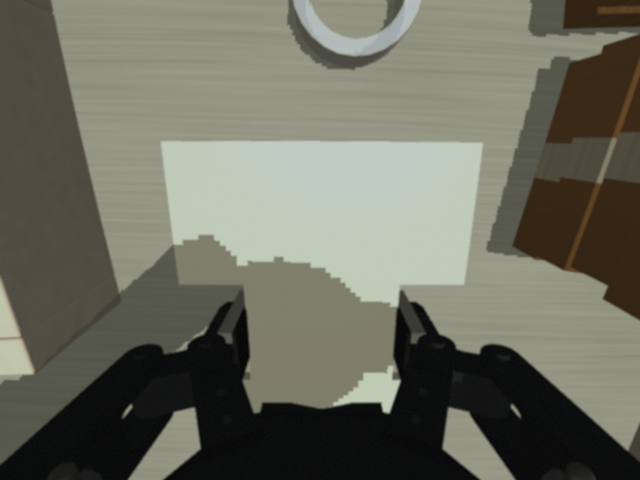

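Call:
move_arm(commands=[-0.3,0,-2,0,-0.3,0,-0.8,0,-5,0,-0.6,0,-1.3,0,-8.5,0,-1,0,-1.9,0,-12,0,-1.4,0,-2.4,0,-15.5,0,-1.8,0,-3,0,-19,0,-2.1,0,-3.5,0,-22.5,0,-2.5,0,-4.1,0,-26,0,-2.8,0,-4.6,0,-29.5,0,-3.2,0,-5.1,0,-32.5,0,-3.4,0,-5.4,0,-34,0,-3.4,0,-5.4,0,-34.2,0,-3.4,0])

```text
time: 19.27
tool_pos: [500.1, -15.3, 122.3]
eef_rot: [-0.102, 2.162, -2.169]
contact_force: [-0.8, 0.5, -1.5]
grip_width: 58.6
```

```bash
python3 - <<'E'
from h import *
p=env.camera_params("wrist");im=env.capture("wrist")
s=env.state();print(s['grip_width'],s['contact_force'])
q=proj("wrist",[w2(25,75,50),w2(25,-75,50),w2(95,75,50),w2(95,-75,50),w2(-25,75,50),w2(-25,-75,50)],p)
print(q)
for u in q: cv2.drawMarker(im,tuple(int(v) for v in u),(0,0,255),0,8)
cv2.imwrite("pics/w_w.png",im)
b=env.capture("scene");cv2.imwrite("pics/w_s.png",cv2.resize(b[100:310,230:440],(600,600),interpolation=cv2.INTER_CUBIC))
go(w2(0,0,90),down(-90+WY))
E
```

```text
58.9260640250512 [ 0.09 -0.55 -0.76]
[[225.28 207.37]
 [430.34 208.63]
 [217.94 105.19]
 [440.18 107.05]
 [230.18 271.05]
 [423.84 271.99]]
t 19.37 tcp [499.81 -19.8  122.8 ] dist 32.813733204258945 | shift cm [-0.07  3.28  0.03] turn [-0.3  0.1 -0.4]
```

View pics/w_w.png

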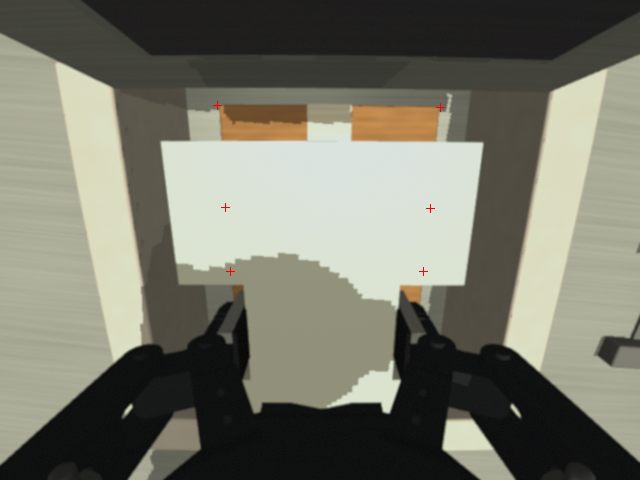

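View pics/w_s.png

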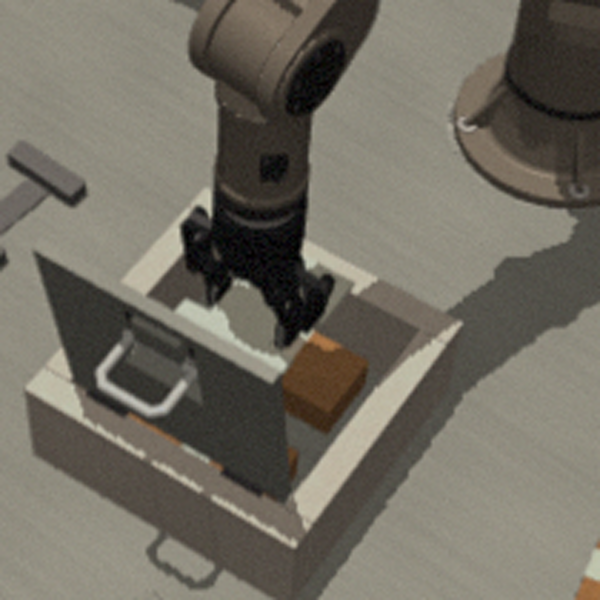

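Call:
move_arm(commands=[-0.1,1.5,0,0,0,-0.4,-0.1,3.5,0,0,0,-0.4,-0.1,5.5,0,0,0,-0.4,-0.1,7.5,0,0,0,-0.4,-0.1,9.2,0,0,0,-0.4,-0.1,10.3,0,0,0,-0.4,-0.1,11,0,0,0,-0.4,-0.1,11.2,0,0,0,-0.4,-0.1,11.4,0,0,0,-0.4,-0.1,11.5,0,0,0,-0.4])

```text
time: 20.2
tool_pos: [502.4, -20.6, 8.2]
eef_rot: [-0.102, 2.165, -2.177]
contact_force: [-0.3, 0.2, -0.5]
grip_width: 58.9
```

```bash
python3 - <<'E'
from h import *
im=env.capture("wrist");cv2.imwrite("pics/x_w.png",im)
s=env.state();print(s['grip_width'],s['contact_force'])
go(w2(0,0,4.4),down(-90+WY))
E
```

```text
58.59745596436958 [ 0.48  0.72 -0.66]
t 20.25 tcp [502.34 -20.48   8.26] dist 4.168394050314424 | shift cm [ 0.15  0.39 -0.04] turn [-0.3  0.1 -0.1]
```

View pics/x_w.png

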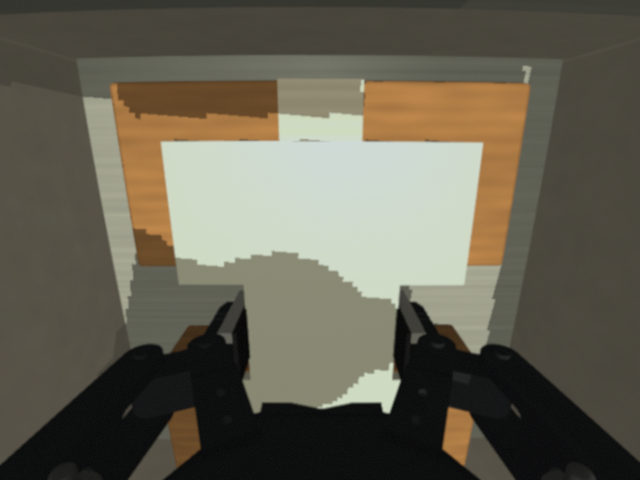

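Call:
move_arm(commands=[0.1,0.1,0,0,0,0,0.1,0.2,0,0,0,0,0.1,0.3,0,0,0,0,0.1,0.4,0,0,0,0,0.1,0.4,0,0,0,0])

```text
time: 20.67
tool_pos: [501.6, -20.4, 4.5]
eef_rot: [-0.102, 2.165, -2.177]
contact_force: [0.4, 0.7, 1.3]
grip_width: 59.1
```

```bash
python3 - <<'E'
from h import *
s=env.state();print(s['grip_width'],s['contact_force'])
go(w2(0,0,4.4),down(-90+WY))
E
```

```text
59.109011003011105 [0.37 0.66 1.35]
t 20.67 tcp [501.57 -20.43   4.51] dist 0.8154952613442141 | shift cm [ 0.07  0.01 -0.03] turn [-0.3  0.1 -0.1]
```

Call:
move_arm(commands=[0,0.1,0,0,0,0,0,0.15,0,0,0,0,0,0.15,0,0,0,0])

```text
time: 20.92
tool_pos: [501.6, -20.4, 4.4]
eef_rot: [-0.102, 2.167, -2.176]
contact_force: [-4.8, 0.3, 13.1]
grip_width: 58.9
```

Call:
move_arm(commands=[0,0,0,0,0,0,0,0,0,0,0,0,0,0,0,0,0,0,0,0,0,0,0,0], hand=0)

```text
time: 21.25
tool_pos: [501.6, -20.4, 4.2]
eef_rot: [-0.102, 2.167, -2.176]
contact_force: [0.2, 0.3, 0.3]
grip_width: 85.2
```

```bash
python3 - <<'E'
from h import *
p=env.camera_params("wrist");im=env.capture("wrist")
s=env.state();print(s['time'],s['grip_width'],s['contact_force'],s['tool_pos'])
q=proj("wrist",[w2(75,55,55),w2(75,-55,55),w2(22,55,55),w2(22,-55,55)],p); print(q)
for u in q: cv2.drawMarker(im,tuple(int(v) for v in u),(0,0,255),0,8)
cv2.imwrite("pics/y_w.png",im)
E
```

```text
21.3 85.12591048963152 [-0.67  0.01 -0.77] [501.48 -20.36   4.13]
[[159.   139.6 ]
 [483.79 139.96]
 [178.06 283.51]
 [464.46 283.23]]
```

View pics/y_w.png

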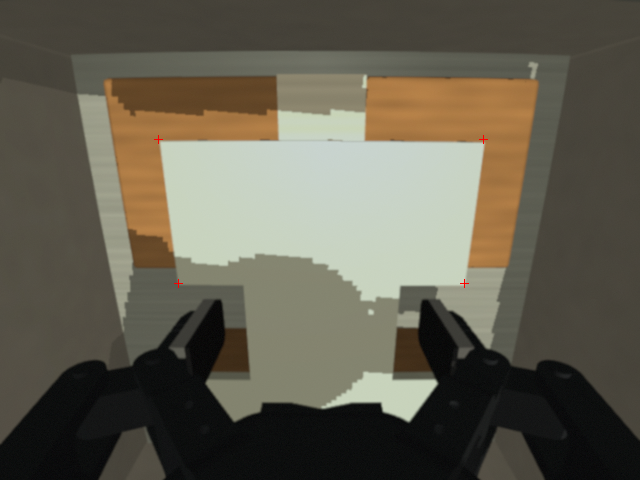

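Call:
move_arm(commands=[0,-0.5,0,0,0,0,0,-2,0,0,0,0,0,-5,0,0,0,0,0,-9,0,0,0,0,0,-13,0,0,0,0,0,-16,0,0,0,0,0,-17,0,0,0,0])

```text
time: 21.88
tool_pos: [504.3, -19.9, 179.4]
eef_rot: [-0.092, 2.164, -2.171]
contact_force: [1.1, -0.1, -0.2]
grip_width: 85.5
```

```bash
python3 - <<'E'
from h import *
im=env.capture("wrist");cv2.imwrite("pics/z_w.png",im)
print(env.state()['qpos'])
go((430.5,343,160),down(-76))
E
```

```text
[-0.49  0.17  0.49  1.93 -0.09  1.05 -1.43]
t 21.93 tcp [504.33 -19.7  179.06] dist 370.6272408259839 | shift cm [  3.9    1.74 -36.82] turn [-0.2 -8.5 -0.6]
```

View pics/z_w.png

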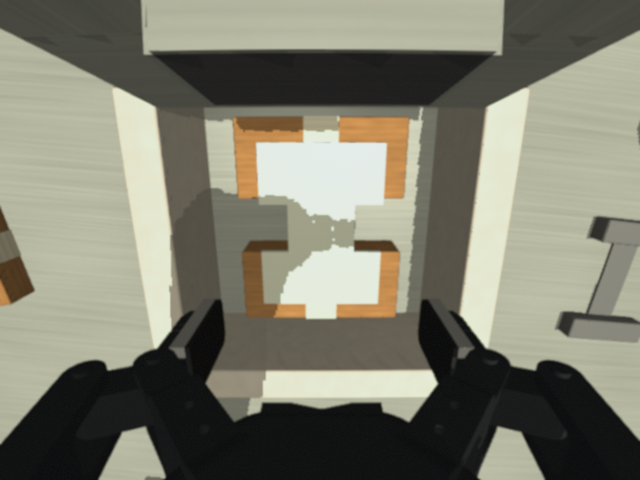

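The sheet (256–388, 142–305) lies centred and square on the boxes. Now to the carton.

Call:
move_arm(commands=[0.4,0,-4,0,-1,0,0.8,0.1,-8,0,-2,0,1.3,0.2,-12,0,-3,0,1.7,0.3,-16,0,-4,0,2.1,0.5,-20,0,-5,0,2.6,0.8,-24,0,-6,0,3,1,-28,0,-7,0,3.4,1.3,-32,0,-8,0,3.9,1.7,-35.5,0,-8.5,0,3.9,1.7,-36.8,0,-8.5,0,3.9,1.7,-36.8,0,-8.5,0])

```text
time: 22.85
tool_pos: [427.6, 346.8, 158.3]
eef_rot: [-0.256, 2.08, -2.088]
contact_force: [-1.1, -0.8, -0.3]
grip_width: 85.3
```

```bash
python3 - <<'E'
from h import *
p0=tool()[0];
im0=env.capture("wrist")
p=env.camera_params("wrist");im=env.capture("wrist");cv2.imwrite("pics/za_w.png",im)
go((430.5,343,30),down(-76)); print(env.state()['qpos'])
a=np.radians(14)
def sh(x,y): return [430.5+x*np.cos(a)-y*np.sin(a),343+x*np.sin(a)+y*np.cos(a),35]
print(proj("wrist",[sh(60,30),sh(60,-30),sh(-60,30),sh(-60,-30)],p))
E
```

```text
t 22.95 tcp [430.09 341.61 158.99] dist 128.99595467525538 | shift cm [ 0.03 12.9  -0.22] turn [-0.4  0.  -0.4]
[-0.94  0.26  0.22  1.84 -0.05  1.04 -2.03]
[[286.09 153.75]
 [357.01 153.91]
 [289.55 284.14]
 [352.81 284.1 ]]
```

View pics/za_w.png

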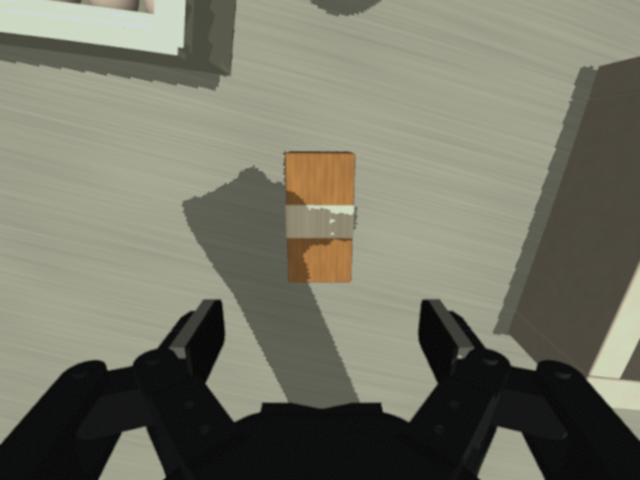

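```bash
python3 - <<'E'
from h import *
go((431.8,343.7,-27),down(-76))
E
```

```text
t 22.95 tcp [430.09 341.61 158.99] dist 186.00744620322956 | shift cm [-0.07 18.6  -0.3 ] turn [-0.4  0.  -0.4]
```

Call:
move_arm(commands=[-0.1,3,-0.3,0,0,0,-0.1,7,-0.3,0,0,0,-0.1,11,-0.3,0,0,0,-0.1,14,-0.3,0,0,0,-0.1,16.5,-0.3,0,0,0,-0.1,17.8,-0.3,0,0,0,-0.1,18.5,-0.3,0,0,0,-0.1,18.6,-0.3,0,0,0,-0.1,18.6,-0.3,0,0,0])

```text
time: 23.7
tool_pos: [432.9, 342.5, -26.7]
eef_rot: [-0.245, 2.081, -2.096]
contact_force: [-0.5, 0.6, -0.1]
grip_width: 85.4
```

```bash
python3 - <<'E'
from h import *
im=env.capture("wrist");cv2.imwrite("pics/zb_w.png",im)
go((431.8,343.7,-27),down(-76)); print(env.state()['contact_force'])
E
```

```text
t 23.75 tcp [433.22 343.3  -26.07] dist 1.7457024561745849 | shift cm [ 0.13  0.09 -0.07] turn [-0.4 -0.1 -0.5]
[0.64 0.36 0.  ]
```

View pics/zb_w.png

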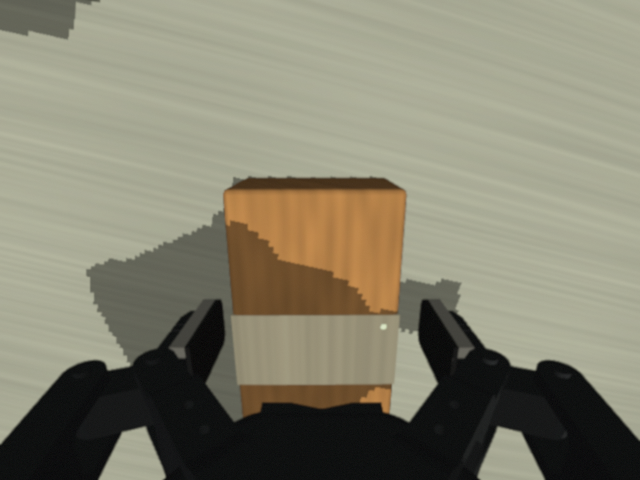

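Band centre (316, 350) lies between the pads. Grip.

Call:
move_arm(commands=[0,0,0,0,0,0,0,0,0,0,0,0,0,0,0,0,0,0,0,0,0,0,0,0,0,0,0,0,0,0], hand=255, newtons=35)

```text
time: 24.17
tool_pos: [434.4, 344.2, -24.5]
eef_rot: [-0.241, 2.083, -2.091]
contact_force: [-0.2, -0.3, 6.2]
grip_width: 59.8
```

Call:
move_arm(commands=[0,-0.5,0,0,0,0,0,-2,0,0,0,0,0,-4,0,0,0,0,0,-7,0,0,0,0,0,-10,0,0,0,0,0,-13,0,0,0,0,0,-15.5,0,0,0,0,0,-16.5,0,0,0,0,0,-16.5,0,0,0,0])

```text
time: 24.92
tool_pos: [433.6, 345.8, 143.1]
eef_rot: [-0.237, 2.084, -2.086]
contact_force: [1.0, -0.1, -2.7]
grip_width: 59.7
```

```bash
python3 - <<'E'
from h import *
im=env.capture("wrist");cv2.imwrite("pics/zc_w.png",im)
go(w2(0,0,140),down(-90+WY)); print(env.state()['contact_force'],env.state()['grip_width'])
E
```

```text
t 24.97 tcp [432.36 344.85 140.91] dist 371.4072025476146 | shift cm [ 2.14  0.24 37.08] turn [-0.2  8.5 -0.8]
[ 0.1   0.12 -1.49] 59.46768019438168
```

View pics/zc_w.png

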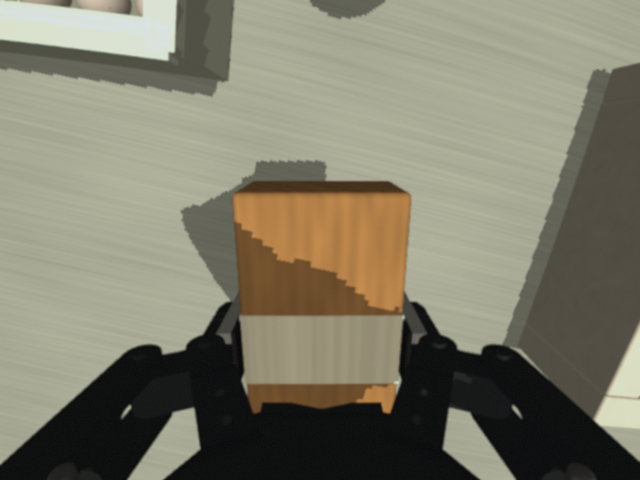

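Call:
move_arm(commands=[0.1,0,2,0,0.5,0,0.3,0,5,0,1.2,0,0.5,0,8.5,0,2,0,0.7,0,12,0,2.8,0,0.9,0,15.5,0,3.6,0,1.1,0,19,0,4.4,0,1.3,0,22.5,0,5.2,0,1.5,0,26,0,6,0,1.8,0,29.5,0,6.8,0,2,0,33,0,7.6,0,2,0.2,36,0,8.2,-0.5,2,0.2,37.1,0,8.5,-0.8])

```text
time: 25.97
tool_pos: [500.3, -26.4, 138.3]
eef_rot: [-0.099, 2.171, -2.187]
contact_force: [0.2, 0.3, -2.8]
grip_width: 59.4
```

```bash
python3 - <<'E'
from h import *
env.capture("wrist")
im=env.capture("wrist");cv2.imwrite("pics/zd_w.png",im)
go(w2(1.5,0,31.5),down(-90+WY)); print(env.state()['contact_force'],env.state()['grip_width'])
E
```

```text
t 26.07 tcp [500.83 -23.45 138.56] dist 107.12793312516963 | shift cm [-0.22 10.7  -0.38] turn [-0.3 -0.3  0.2]
[-1.08  0.33 -2.4 ] 59.47419889709149
```

View pics/zd_w.png

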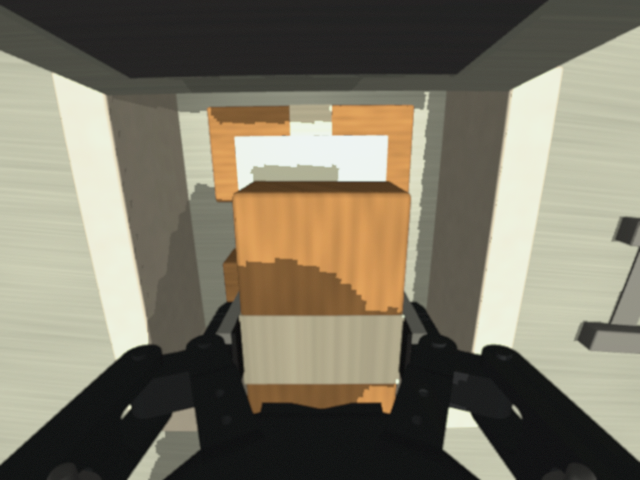

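Call:
move_arm(commands=[-0.2,1.5,-0.4,0,0,0.2,-0.2,3.5,-0.4,0,0,0.2,-0.2,5.5,-0.4,0,0,0.2,-0.2,7.5,-0.4,0,0,0.2,-0.2,8.9,-0.4,0,0,0.2,-0.2,9.7,-0.4,0,0,0.2,-0.2,10.1,-0.4,0,0,0.2,-0.2,10.3,-0.4,0,0,0.2,-0.2,10.3,-0.4,0,0,0.2])

```text
time: 26.82
tool_pos: [502.1, -19.4, 35.5]
eef_rot: [-0.098, 2.17, -2.182]
contact_force: [-0.5, 0.6, -1.8]
grip_width: 59.7
```

```bash
python3 - <<'E'
from h import *
im=env.capture("wrist");cv2.imwrite("pics/ze_w.png",im)
go(w2(1.5,0,30.5),down(-90+WY)); print(env.state()['contact_force'],env.state()['grip_width'])
E
```

```text
t 26.87 tcp [502.51 -19.51  35.93] dist 5.463236635934223 | shift cm [0.03 0.54 0.05] turn [-0.3 -0.3 -0. ]
[-0.28 -0.02 -1.75] 59.551106420926295
```

View pics/ze_w.png

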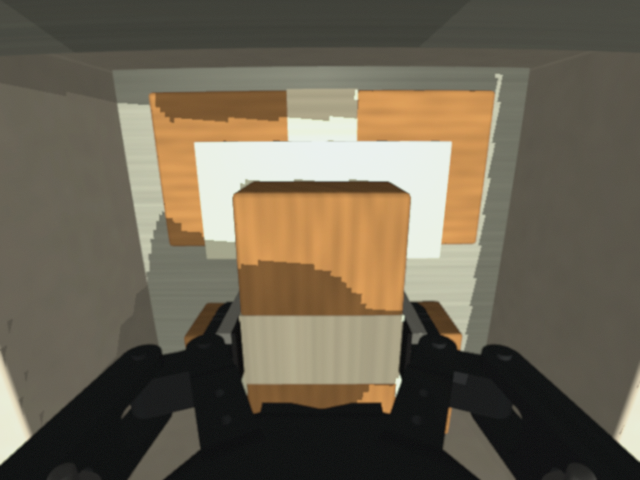

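Call:
move_arm(commands=[0,0.2,0,0,0,0,0,0.3,0,0,0,0,0,0.4,0,0,0,0,0,0.5,0,0,0,0,0,0.5,0,0,0,0])

```text
time: 27.28
tool_pos: [502.7, -19.5, 31.1]
eef_rot: [-0.096, 2.17, -2.181]
contact_force: [0.5, -0.5, -1.3]
grip_width: 59.2
```

Call:
move_arm(commands=[0,0.05,0,0,0,0,0,0.1,0,0,0,0,0,0.1,0,0,0,0,0,0.1,0,0,0,0])

```text
time: 27.62
tool_pos: [502.7, -19.5, 30.7]
eef_rot: [-0.096, 2.17, -2.181]
contact_force: [-3.1, 0.1, 6.5]
grip_width: 59.6
```

Contact felt (about 8 N change). Release and retreat.

Call:
move_arm(commands=[0,0,0,0,0,0,0,0,0,0,0,0,0,0,0,0,0,0,0,0,0,0,0,0,0,0,0,0,0,0], hand=0)

```text
time: 28.03
tool_pos: [502.7, -19.5, 30.7]
eef_rot: [-0.096, 2.17, -2.181]
contact_force: [-0.2, -0.4, -0.2]
grip_width: 85.2
```

Call:
move_arm(commands=[0,-0.5,0,0,0,0,0,-2,0,0,0,0,0,-5,0,0,0,0,0,-9,0,0,0,0,0,-13,0,0,0,0,0,-16,0,0,0,0,0,-17,0,0,0,0,0,-17,0,0,0,0])

```text
time: 28.7
tool_pos: [504.8, -18.7, 203.9]
eef_rot: [-0.088, 2.168, -2.176]
contact_force: [0.1, 0.8, 0.9]
grip_width: 85.3
```

```bash
python3 - <<'E'
from h import *
env.capture("wrist");p=env.camera_params("wrist");im=env.capture("wrist")
for P,c in (([w2(75,55,55),w2(75,-55,55),w2(-75,55,55),w2(-75,-55,55)],(0,0,255)),([w2(60,30,90),w2(60,-30,90),w2(-60,30,90),w2(-60,-30,90)],(255,0,0))):
    for u in proj("wrist",P,p): cv2.drawMarker(im,tuple(int(round(v)) for v in u),c,0,8)
cv2.imwrite("pics/zf_w.png",im)
s=env.state(); print(s['time'],s['contact_force'],s['tool_pos'])
go((400,-350,260),down(-90+WY))
E
```

```text
28.8 [0.3  0.1  0.44] [501.85 -18.61 199.93]
t 28.8 tcp [501.85 -18.61 199.93] dist 351.8490276643057 | shift cm [13.09 -5.85 32.13] turn [-0.3 -0.3  0. ]
```

View pics/zf_w.png

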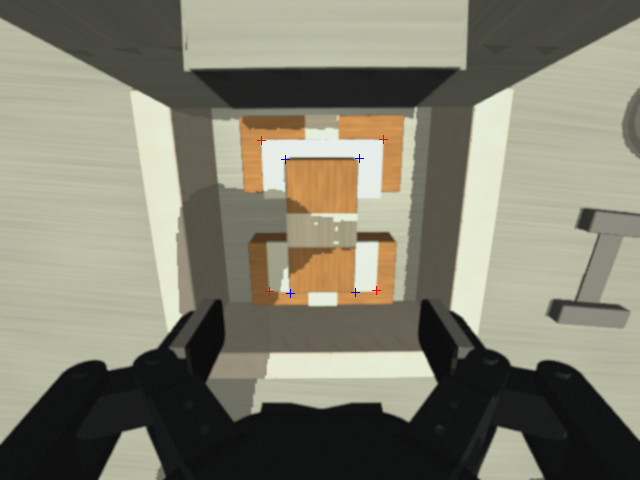

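Call:
move_arm(commands=[0,-3,0,0,0,0,1.5,-5.9,4,0,0,0,3,-5.9,8,0,0,0,4.5,-5.9,12,0,0,0,6,-5.9,16,0,0,0,7.5,-5.9,20,0,0,0,9,-5.9,24,0,0,0,9,-5.9,26,0,0,0,9,-5.9,26,0,0,0,9,-5.9,26,0,0,0])

```text
time: 29.63
tool_pos: [433.2, -286.8, 257.9]
eef_rot: [-0.097, 2.177, -2.185]
contact_force: [-0.7, 0.3, -0.1]
grip_width: 85.1
```

```bash
python3 - <<'E'
from h import *
b=env.capture("top");cv2.imwrite("pics/zg_t.png",b)
a=cv2.imread("pics/a_top.png"); 
s=env.state(); print(s['time'],s['contact_force'],s['tool_pos'])
E
```

```text
29.6833 [-0.31  0.51 -0.96] [ 434.21 -284.78  258.  ]
```

View pics/zg_t.png

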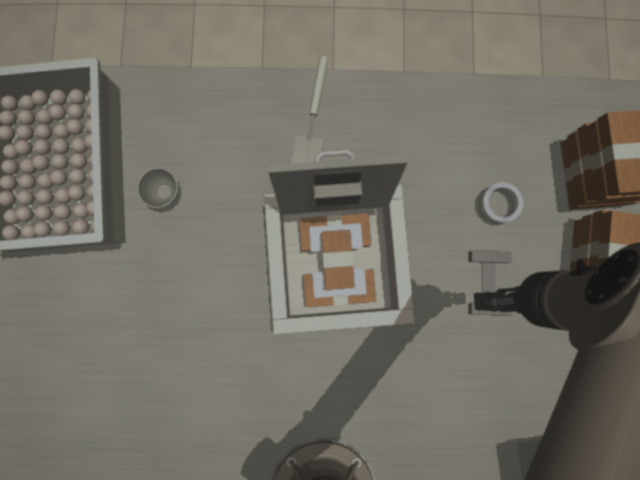

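The top view shows the hatch edge at row ~166, which puts it near 1.7 rad. The sheet and carton are centred at about (338, 262). The bowl (158,189) and the tape (502,203) haven't moved.

```bash
python3 - <<'E'
from h import *
print(env.hand_in())
E
```

```text
the job is handed in; nothing more can be done
None
```

I finished every step and handed the job in at about 29.7 s of the 72 s allowed. It reported no verdict.

**What I did:** I pressed the ring's tail until the ring tipped up, then gripped the bar and swung the hatch over. After that I laid the sheet on the boxes, set the carton on it and moved the arm clear.

**Last checks:**
- **Hatch:** the top camera puts it at about 1.7 rad (1.6 needed). It did not visibly move after I released it.
- **Sheet and carton:** in the wrist camera both looked square and within about 2 mm of their targets. I lowered both until I felt light contact (peaks of about 13 N and 6.5 N) before releasing them.
- **Bowl and tape:** both are at the same pixels as at the start.
- **Arm:** it stands clear, with about 1 N on the force reading, which is within its noise.

**What failed or disagreed:**
- **Fingertip position:** the real fingertips are about 28 mm short of the reported TCP when shut, and about 41 mm short when open. My first press on the tail therefore did not reach it. I worked out the offset from contact and the wrist camera, and allowed for it from then on.
- **Scene camera:** it read about 3 to 5 mm off the top and wrist cameras, so I relied on those two.
- **Joint 6:** it reached 1.99 rad while I was backing away from the ring, just inside its 2.0 limit.

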